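# Fit the carrier collar and set the brake screw of a tube-rotator stand

## Robot

A 6-joint arm with a two-finger parallel gripper is mounted at the origin on the work surface. World frame = base frame: x ahead of the robot, y to its left, z up, the work surface at z = 0. Lengths are in m, angles in rad, forces in N, time in s.
With the tool pointing down it reaches from about 0.35 to 0.975 m from the base axis. Payload 4.9 kg.
Tool frame: the origin (TCP) lies at the very end of the fingers, on their centre line; the grasp point (between the pads) lies 19 mm behind it; z points along the fingers, y is the direction in which the jaws open and shut (so a half turn about z gives the same grasp; the last joint's range is limited). The gripper opens to 85 mm and grips with 20 to 120 N. Pads are 22 mm wide; open, the fingers measure 114 mm over their backs; the gripper's body (76 mm by 85 mm) begins 54 mm behind the grasp point. The pads swing forward as they close: fully open they stand 13 mm farther back than shut.
Start: joints at [-1.314, 0.053, 1.613, -0, 1.476, -0.119], TCP at [0.229, -0.581, 0.198] pointing down, gripper open.
Joint ranges: [-3.01, 3.01], [-1.01, 2.22], [0.06, 2.58], [-1.02, 4.17], [0.09, 2.62], [-3.14, 3.14]. Speed limits (rad/s): [2.57, 2.57, 3.14, 3.14, 3.14, 3.14].

## Interface

Orientations are given as a unit quaternion [w, x, y, z].
In Python, from plant import state, eyes, job_done gives the robot as it stands.
- The arm moves only by the tool apply_moves, never from a script. Its argument "commands" is a list of rows, each an object with "linear": the shift along the tool's x, y, z in m, a list of three; "delta_rot": the turn, a rotation vector about the tool's x, y, z in degrees, a list of three; "fingers": the closure in counts, from 0 (fully open) to 255 (shut). In form: [{"linear": [x, y, z], "delta_rot": [wx, wy, wz], "fingers": fingers}, ...]. A call has exactly 8 rows; each row is the pose to reach, as a shift and turn from the pose commanded when the call began, along the tool's axes at that moment; what a row does not reach only later rows make up. A row lasts 1/10 s, in which the tool goes at most 50 mm and 8.59 degrees, less where a joint would pass 70% of its speed; a pose out of reach is approached as far as the arm can. A call with a gripper value outside its range is refused whole. The fingers move at their own pace and stop on an object; the grip force is fixed at half the most. Time passes only in rows, so rows that repeat a pose let the fingers close, or fill a call up. It gives the time, the measured TCP pose, the force and the opening at its end, in the units of the state.
- state(): the state, without advancing time (a new reading comes with each control period).
- eyes.grab_frame(name): name is "scene" or "top" or "wrist"; returns the picture (400x640x3 uint8, red, green, blue); there is no depth.
- eyes.camera_params(name): a dict with "fx", "fy", "cx", "cy" (pixels), "k1" (the pictures are not rectified: a ray, as slopes to the right and down, at radius r is drawn at 1 + k1 r^2 times it, then the intrinsics apply), "position" and "rotation" of the camera in the world; the wrist camera has in their place "T_tool_cam" (4x4, takes a point from camera to tool coordinates, whose origin is the TCP and whose axes are the flange's). Camera axes: x right, y down, z forward; pixel columns grow to the right and rows downward; lengths in m; the calibration is good to about 2 mm. A picture is of the moment at which its call begins: read the wrist's pose just before it. camera_params takes no time and is no camera call.
- job_done(): hands the job in, once; it reports no verdict.
The state is a dict: "time": time; "joint_pos": joint angles; "joint_vel": joint speeds; "joint_efforts": joint torques, N m; "tool_pos": TCP position; "tool_rot": TCP orientation; "contact_force": force on the tool from outside, world axes, zero at the start; "ft_torque": the same for the moment, N m; "gripper_width": opening from 0.0 (shut) to 1.0 (fully open).
Only numpy, scipy, OpenCV 4.12 (cv2) and the standard library are available. Lean on these libraries where they do the work, as an engineer would, in place of code of your own. Each camera call takes 0.05 s, during which the arm holds its last target.

## Task

Slide the flanged white collar, flange down, over the stand's upright spindle until it sits fully home, and let go of it. Then turn the stand's thumbscrew clockwise (seen from above) until it seats, back it off a quarter turn, and keep hold of it there: finish with the thumbscrew still gripped and still. Leave the other things on the bench where they are.

Things in the scene. Friction and masses are not known exactly. Their poses are not given: they have to be found in the camera images.
- collar: loose white plastic collar, 95 to 160 g (sizes here and below in mm), upright on the bench: a flange of diameter 68, 12 thick, at the bottom and a round neck of diameter 40 above it up to 44 total height; a straight bore of diameter 28 goes right through. Origin: centre of the underside, z axis up along the bore. Grip it by the neck.
- stand: fixed grey stand: foot plate 90 (its x) by 210 (its y) by 20 thick, origin at the centre of its underside. Steel spindle at its y = +52.5; thumbscrew at its y = -52.5 on a round column of diameter 32, 78 high. Between them a flat shoe, 27 to 38 high, slides towards the spindle by 4.5 mm per rad of the screw and just reaches the fitted collar's flange when the screw seats.
- spindle_top (a point): centre of the spindle's top, 86 above the bench. The spindle has a diameter of 25, upright, tapered to 16 over its last 8 mm.
- spindle_seat (a point): on the spindle's axis, at the shoulder (diameter 40) where the underside of the collar comes to rest, 26 above the bench and 60 below the spindle's top; z up.
- wing (a point): the thumbscrew's flat dark steel grip, an upright paddle 40 long (its x axis), 12 thick (its y axis), 36 tall, on top of the column. Origin on the screw's axis 108 above the bench, 12 below the paddle's top edge and 24 above its bottom edge; z up. It turns with the screw and does not rise or sink. Below the paddle is a round neck of diameter 20, 6 high.
- screw (a joint): angle of the thumbscrew in rad: grows as it is turned clockwise seen from above; it seats at a hard stop at 3.2 and starts somewhere between 1.3 and 2.3. Friction of about 0.05 N m keeps it where it is left; it has no spring.
- cork_ring: flat cork ring (flask support) lying flat, outer diameter 80, hole 40, 28 high; a bystander; origin at the centre of its underside
- jar: small amber jar with a white cap, diameter 56, 62 high; a bystander; origin at the centre of its underside
- beaker: small open glass beaker, 68 across, 85 high; a bystander; origin at the centre of its underside
- reagent: clear plastic reagent bottle with a blue cap, diameter 66, 150 high; a bystander; origin at the centre of its underside
- flask: glass flask with a long narrow neck, 80 across its bulb, 195 high; a bystander; origin at the centre of its underside
- dish: flat round covered dish of clear plastic, diameter 90, 16 high; a bystander; origin at the centre of its underside
- spatula: slim steel laboratory spatula, a rod 180 long and 8 thick with a flat blade 14 wide at one end, lying on the bench, origin under its middle; a bystander
Things that resemble listed ones, but are neither listed nor needed, are in the scene too. Leave any green or purple look-alike of the collar alone.

How it is judged:
By the outcome, as a careful person would: the job done as asked, in the order asked, and still so for the second after the job is handed in, while the arm keeps its last pose, push and grip.
It also fails if it takes over 51 s, if anything falls off the work surface, if the arm or the gripper's body presses on something with over 40 N, if the wrist force passes 120 N, or if a joint passes its speed limit or range.

## Working session

There is one attempt and no reset: what is moved stays moved. The work goes in short steps, Python scripts to look and compute and a tool call to move; the robot and the scene stay as the last step left them, time stands still between calls to the robot, and variables do not carry over. Pictures are saved under pics/ and viewed, and the job is handed in when it is done.

Besides the shell and the picture viewer there is one more tool, called after "Request:" in YAML: its name, and indented under it one key for each argument. apply_moves: Moves the arm, as the interface text tells. Its arguments: {"type":"object","properties":{"commands":{"type":"array","items":{"type":"object","properties":{"linear":{"type":"array","items":{"type":"number"}},"delta_rot":{"type":"array","items":{"type":"number"}},"fingers":{"type":"number"}}}}},"required":["commands"]}

```bash
ls; mkdir -p pics; python3 - <<'E'
from plant import state, eyes
import cv2
print(state())
for n in ["scene","top","wrist"]:
    p=eyes.camera_params(n); print(n,p)
    cv2.imwrite(f"pics/{n}0.png",eyes.grab_frame(n)[:,:,::-1])
E
```

```text
pics
{'time': 0.0, 'joint_pos': array([-1.31399048e+00,  5.33762374e-02,  1.61427954e+00, -3.68218861e-06,
        1.47599866e+00, -1.18973992e-01]), 'joint_vel': array([-1.11589034e-03,  4.49129100e-04, -8.39065305e-05,  1.76063223e-03,
        7.74205163e-04, -7.92838073e-04]), 'joint_efforts': array([-1.21643821e-03, -3.93693924e+01, -3.70175028e+01, -1.48644267e-04,
        7.16950977e-03, -7.68500740e-06]), 'tool_pos': array([ 0.22921292, -0.58071531,  0.19655971]), 'tool_rot': array([-1.02831421e-03,  9.82400002e-01,  1.86786440e-01, -7.28166403e-05]), 'contact_force': array([-0.052384  , -0.19223877,  0.41217852]), 'ft_torque': array([0.01125379, 0.02144322, 0.0044288 ]), 'gripper_width': 0.9985190580337825}
scene {'fx': 386.3365635029846, 'fy': 386.3365635029846, 'cx': 305.35808976446646, 'cy': 203.37264782037292, 'k1': -0.050207158070760045, 'position': array([1.46350413, 0.37562627, 0.85966788]), 'rotation': array([-0.25112122,  0.48789121,  0.74923845, -0.37086662])}
top {'fx': 406.1200456925762, 'fy': 406.1200456925762, 'cx': 329.94976751938134, 'cy': 204.8415388047176, 'k1': -0.03718983748280752, 'position': array([ 0.40272202, -0.02201846,  1.14106665]), 'rotation': array([ 0.04498257, -0.6950645 ,  0.71611816, -0.04512958])}
wrist {'fx': 296.4718676987332, 'fy': 296.4718676987332, 'cx': 319.6449985261213, 'cy': 198.10127476554698, 'k1': 0.018773788640978787, 'T_tool_cam': array([[ 9.83819618e-04, -9.49429607e-01, -3.13978428e-01,
         8.09645291e-02],
       [ 9.99999500e-01,  8.77090634e-04,  4.81190096e-04,
         8.46877533e-04],
       [-1.81468585e-04, -3.13978744e-01,  9.49429995e-01,
        -1.76422989e-01],
       [ 0.00000000e+00,  0.00000000e+00,  0.00000000e+00,
         1.00000000e+00]])}
```

View pics/scene0.png

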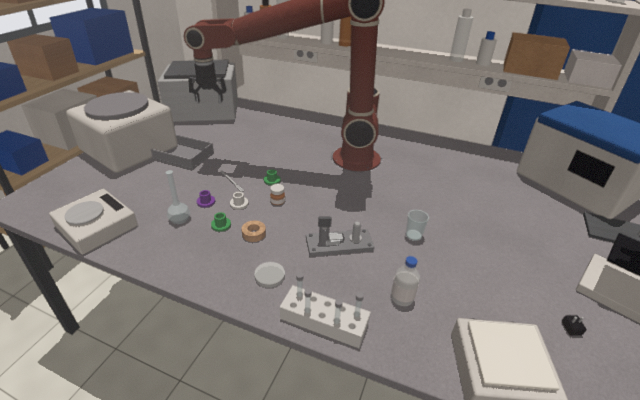

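View pics/top0.png

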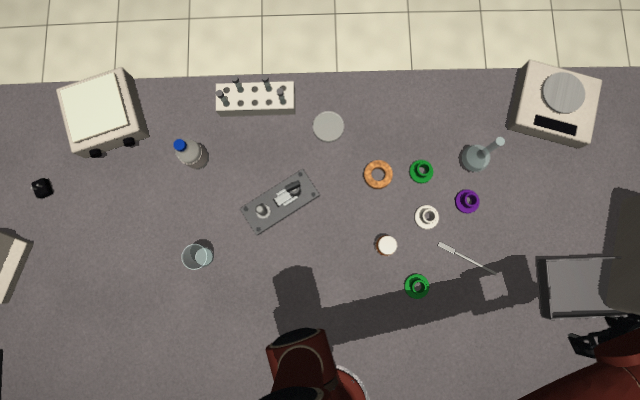

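View pics/wrist0.png

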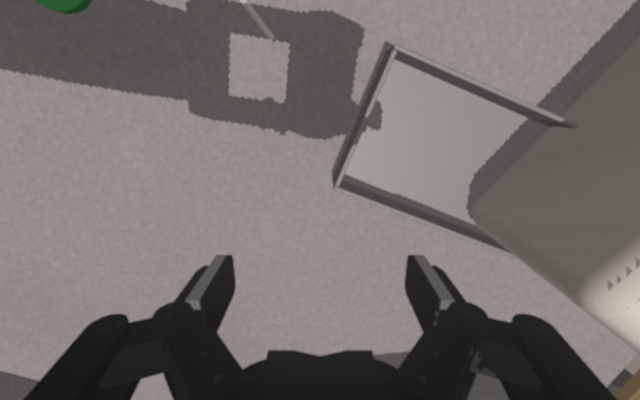

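The scene view shows the white collar at (238,199) and the stand at (340,240). In the top view the collar is at (427,217), the stand at about (280,201), and the jar, cork ring and green and purple look-alikes sit around the collar. The wrist view shows neither the collar nor the stand.

```bash
cat > h.py <<'E'
import numpy as np, cv2
from scipy.spatial.transform import Rotation as R
from plant import state, eyes
def q2R(q): return R.from_quat(np.asarray(q)[[1,2,3,0]]).as_matrix()
def pose(s=None):
    s=s or state(); T=np.eye(4); T[:3,:3]=q2R(s['tool_rot']); T[:3,3]=s['tool_pos']; return T
def cam(n,T=None):
    p=eyes.camera_params(n)
    if n=='wrist': C=T@p['T_tool_cam']
    else:
        C=np.eye(4); C[:3,:3]=q2R(p['rotation']); C[:3,3]=p['position']
    return p,C
def ray(n,uv,T=None):
    p,C=cam(n,T); K=np.array([[p['fx'],0,p['cx']],[0,p['fy'],p['cy']],[0,0,1.]])
    uv=np.asarray(uv,float).reshape(-1,1,2)
    d=cv2.undistortPoints(uv,K,np.array([p['k1'],0,0,0,0.])).reshape(-1,2)
    d=np.c_[d,np.ones(len(d))]@C[:3,:3].T
    return C[:3,3],d
def onz(n,uv,z,T=None):
    o,d=ray(n,uv,T); return o+d*((z-o[2])/d[:,2])[:,None]
def proj(n,P,T=None):
    p,C=cam(n,T); K=np.array([[p['fx'],0,p['cx']],[0,p['fy'],p['cy']],[0,0,1.]])
    W=np.linalg.inv(C); r,_=cv2.Rodrigues(W[:3,:3])
    return cv2.projectPoints(np.asarray(P,float).reshape(-1,1,3),r,W[:3,3],K,np.array([p['k1'],0,0,0,0.]))[0].reshape(-1,2)
def tri(a,b):
    A=np.zeros((3,3));B=np.zeros(3)
    for o,d in (a,b):
        d=d.ravel()/np.linalg.norm(d); M=np.eye(3)-np.outer(d,d); A+=M;B+=M@o
    return np.linalg.solve(A,B)
def save(n,name,box=None,k=1):
    im=eyes.grab_frame(n) 
    c=im if box is None else im[box[1]:box[3],box[0]:box[2]]
    cv2.imwrite(f'pics/{name}.png',cv2.resize(c,None,fx=k,fy=k,interpolation=cv2.INTER_CUBIC)[:,:,::-1]); return im
E
python3 - <<'E'
from h import *
print('collar',onz('top',[[427,217]],.044), 'stand',onz('top',[[280,201]],.02),'jar',onz('top',[[387,245]],.06),'green',onz('top',[[421,171],[417,286]],.03),'purple',onz('top',[[467,201]],.03),'cork',onz('top',[[378,174]],.028))
print('spind',onz('top',[[262,211]],.086),'wing',onz('top',[[294,186]],.12))
t=cv2.imread('pics/top0.png'); s=cv2.imread('pics/scene0.png')
a=cv2.resize(t[155:255,225:325],None,fx=5,fy=5,interpolation=2); 
b=cv2.resize(s[200:265,290:390],None,fx=7,fy=7,interpolation=2)
cv2.imwrite('pics/ta.png',a);cv2.imwrite('pics/sb.png',b)
cv2.imwrite('pics/tc.png',cv2.resize(t[190:250,390:490],None,fx=7,fy=7,interpolation=2))
E
```

```text
collar [[ 0.50217166 -0.28700138  0.044     ]] stand [[0.56141144 0.11450826 0.02      ]] jar [[ 0.42944684 -0.17237209  0.06      ]] green [[ 0.63279901 -0.28139308  0.03      ]
 [ 0.31757328 -0.25246889  0.03      ]] purple [[ 0.54452045 -0.40440437  0.03      ]] cork [[ 0.62817489 -0.16104946  0.028     ]]
spind [[0.52706458 0.15401152 0.086     ]] wing [[0.58481385 0.06605175 0.12      ]]
```

View pics/ta.png

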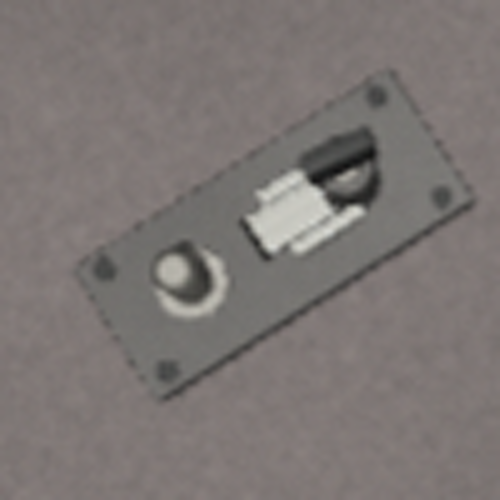

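View pics/sb.png

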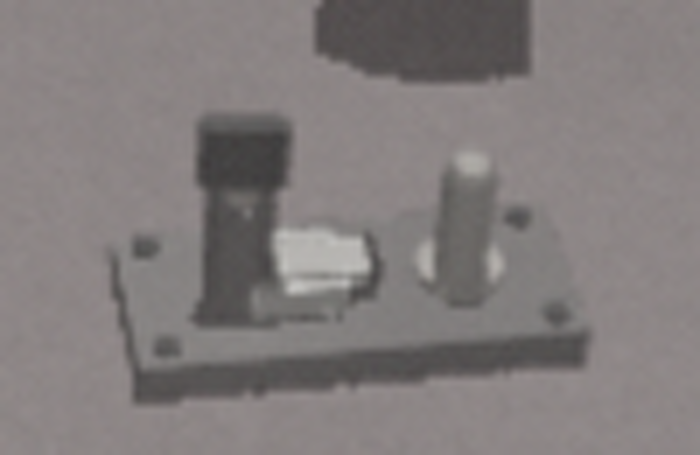

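View pics/tc.png

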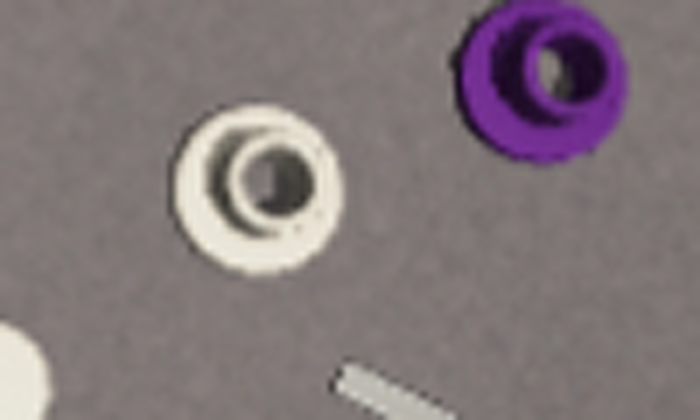

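The zoomed top view gives the collar's flange centre at about (426.9,217) and its bore top at (429,216). The spindle top is at (259.8,209), and the wing lies along image direction (65,-30), about yaw 115°. I'll hover over the collar first.

```bash
cat >> h.py <<'E'
def delta(p,yaw,T=None):
    "tool-axis shift and rotvec(deg) from pose T to tool-down at p with tool x at yaw deg"
    T=pose() if T is None else T
    y=np.radians(yaw); x=np.array([np.cos(y),np.sin(y),0]); z=np.array([0,0,-1.]); G=np.c_[x,np.cross(z,x),z]
    print('lin',np.round(T[:3,:3].T@(np.asarray(p)-T[:3,3]),4),'rot',np.round(R.from_matrix(T[:3,:3].T@G).as_rotvec(degrees=True),2))
E
python3 - <<'E'
from h import *
print(onz('top',[[426.9,217]],.012),onz('top',[[429,216]],.044))
print(onz('top',np.array([[78,272],[158,398],[475,202],[390,68]])/5+[225,155],.02).round(4).tolist())
print('spat',onz('top',[[438,245],[496,273]],.0),'flask',onz('top',[[475,157]],.04))
s=onz('top',[[259.8,209]],.086);print(s)
delta([.50,-.287,.13],123)
E
```

```text
[[ 0.50508102 -0.29444993  0.012     ]] [[ 0.50473266 -0.29262074  0.044     ]]
[[0.5411, 0.2247, 0.02], [0.4697, 0.1806, 0.02], [0.5738, 0.0026, 0.02], [0.6516, 0.0484, 0.02]]
spat [[ 0.42644925 -0.32393579  0.        ]
 [ 0.34341252 -0.48202012  0.        ]] flask [[ 0.66621584 -0.43266304  0.04      ]]
[[0.53250886 0.15974037 0.086     ]]
lin [ 0.3597 -0.1739  0.0672] rot [-6.0000e-02 -9.0000e-02 -1.0147e+02]
```

Request:
apply_moves:
  commands:
    - {"linear": [0.045,-0.021,0.0],"delta_rot": [0,0,-8.5],"fingers": 0}
    - {"linear": [0.09,-0.042,0.01],"delta_rot": [0,0,-17],"fingers": 0}
    - {"linear": [0.135,-0.063,0.02],"delta_rot": [0,0,-25.5],"fingers": 0}
    - {"linear": [0.18,-0.083,0.03],"delta_rot": [0,0,-34],"fingers": 0}
    - {"linear": [0.226,-0.104,0.04],"delta_rot": [0,0,-42.5],"fingers": 0}
    - {"linear": [0.271,-0.125,0.05],"delta_rot": [0,0,-51],"fingers": 0}
    - {"linear": [0.316,-0.146,0.06],"delta_rot": [0,0,-59.5],"fingers": 0}
    - {"linear": [0.362,-0.166,0.067],"delta_rot": [0,0,-68],"fingers": 0}

```text
time: 0.95
tool_pos: [0.5023, -0.2956, 0.1305]
tool_rot: [-0.0, 0.708, 0.706, -0.0]
contact_force: [0.9, -0.4, -1.1]
gripper_width: 1.0
```

Request:
apply_moves:
  commands:
    - {"linear": [0,0,0],"delta_rot": [0,0,-8.5],"fingers": 0}
    - {"linear": [0,0,0],"delta_rot": [0,0,-17],"fingers": 0}
    - {"linear": [0,0,0],"delta_rot": [0,0,-25.5],"fingers": 0}
    - {"linear": [0,0,0],"delta_rot": [0,0,-33.5],"fingers": 0}
    - {"linear": [0,0,0],"delta_rot": [0,0,-33.5],"fingers": 0}
    - {"linear": [0,0,0],"delta_rot": [0,0,-33.5],"fingers": 0}
    - {"linear": [0,0,0],"delta_rot": [0,0,-33.5],"fingers": 0}
    - {"linear": [0,0,0],"delta_rot": [0,0,-33.5],"fingers": 0}

```text
time: 1.75
tool_pos: [0.5016, -0.2977, 0.1315]
tool_rot: [-0.0, 0.477, 0.879, 0.0]
contact_force: [-0.2, 0.4, 0.6]
gripper_width: 1.003
```

```bash
python3 - <<'E'
from h import *
T=pose();np.save('T1.npy',T);print(T.round(4))
im=save('wrist','w1')
print(proj('wrist',[[.505,-.2935,.012],[.505,-.2935,.044]],T))
E
```

```text
[[-5.440e-01  8.391e-01 -0.000e+00  5.016e-01]
 [ 8.391e-01  5.440e-01  1.000e-04 -2.977e-01]
 [ 1.000e-04  0.000e+00 -1.000e+00  1.315e-01]
 [ 0.000e+00  0.000e+00  0.000e+00  1.000e+00]]
[[324.4431866  179.87854375]
 [324.96715981 188.69325896]]
```

View pics/w1.png

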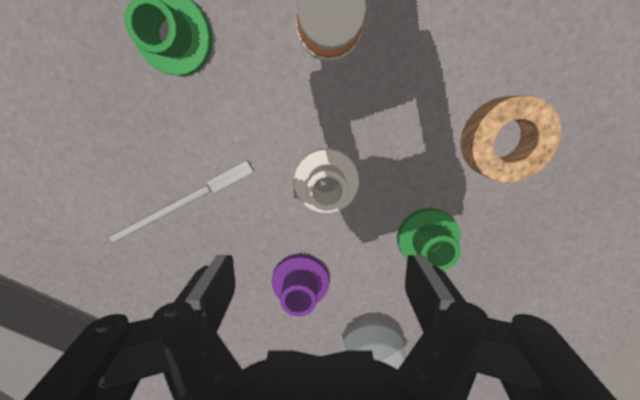

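The wrist view shows the white collar's flange at about (326,180) and its neck top at (326,187). That matches my prediction to about 2 px. I'll measure it more precisely.

```bash
python3 - <<'E'
from h import *
T=np.load('T1.npy'); im=cv2.imread('pics/w1.png'); 
c=im[130:230,270:380]; cv2.imwrite('pics/w1c.png',cv2.resize(c,None,fx=6,fy=6,interpolation=2))
t=cv2.imread('pics/top0.png');h=cv2.cvtColor(t,cv2.COLOR_BGR2HSV)
m=((h[...,2]>170)&(h[...,1]<60)).astype(np.uint8); m[:,:395]=0;m[:195]=0;m[:,:]*=1
m[240:]=0;m[:,455:]=0
cs=cv2.findContours(m,0,1)[0];cc=max(cs,key=cv2.contourArea);e=cv2.fitEllipse(cv2.convexHull(cc));print('top',e,onz('top',[e[0]],.012))
# neck outer circle projection check
E
```

```text
top ((426.6715393066406, 216.6414337158203), (23.22507095336914, 24.06226348876953), 140.99351501464844) [[ 0.50610663 -0.29386872  0.012     ]]
```

View pics/w1c.png

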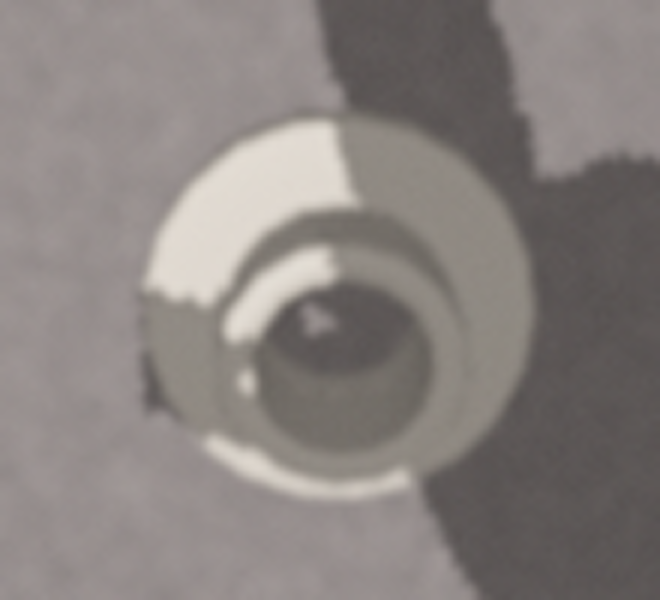

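The crop puts the flange centre at (326.9,181.3) px and the top of the bore at (327.4,191).

```bash
python3 - <<'E'
from h import *
T=np.load('T1.npy')
print(onz('wrist',[[326.9,181.3]],.012,T),onz('wrist',[[327.4,191]],.044,T))
delta([.5055,-.2955,.06],123); delta([.5055,-.2955,.018],123)
E
```

```text
[[ 0.50795688 -0.2933841   0.012     ]] [[ 0.50812644 -0.29413547  0.044     ]]
lin [-0.0003  0.0045  0.0715] rot [-0.   -0.   -0.03]
lin [-0.0003  0.0045  0.1135] rot [-0.   -0.   -0.03]
```

Request:
apply_moves:
  commands:
    - {"linear": [0.0005,0.007,0.03],"delta_rot": [0,0,0],"fingers": 0}
    - {"linear": [0.0005,0.007,0.06],"delta_rot": [0,0,0],"fingers": 0}
    - {"linear": [0.0005,0.007,0.08],"delta_rot": [0,0,0],"fingers": 0}
    - {"linear": [0.0005,0.007,0.095],"delta_rot": [0,0,0],"fingers": 0}
    - {"linear": [0.0005,0.007,0.105],"delta_rot": [0,0,0],"fingers": 0}
    - {"linear": [0.0005,0.007,0.112],"delta_rot": [0,0,0],"fingers": 0}
    - {"linear": [0.0005,0.007,0.112],"delta_rot": [0,0,0],"fingers": 0}
    - {"linear": [0.0005,0.007,0.112],"delta_rot": [0,0,0],"fingers": 0}

```text
time: 2.6
tool_pos: [0.5078, -0.2939, 0.0204]
tool_rot: [0.001, 0.477, 0.879, -0.0]
contact_force: [-0.2, -0.1, 0.5]
gripper_width: 1.003
```

```bash
python3 - <<'E'
from h import *
T=pose();print(T.round(4)); save('wrist','w2')
E
```

```text
[[-5.450e-01  8.385e-01  1.200e-03  5.078e-01]
 [ 8.385e-01  5.450e-01 -9.000e-04 -2.939e-01]
 [-1.400e-03  5.000e-04 -1.000e+00  2.040e-02]
 [ 0.000e+00  0.000e+00  0.000e+00  1.000e+00]]
```

View pics/w2.png

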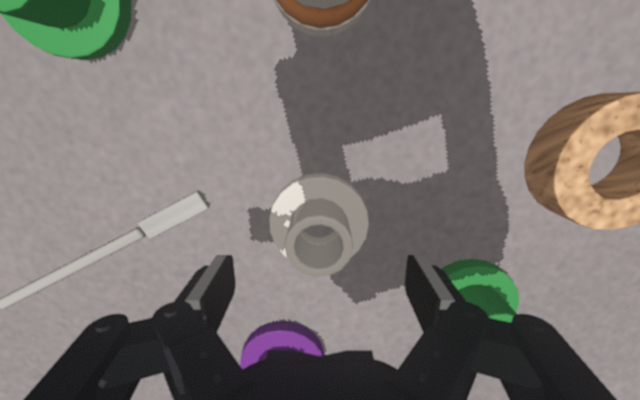

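The collar sits centred between the open fingers, with its bore at (319,240). I'll go down 6 mm more and close.

Request:
apply_moves:
  commands:
    - {"linear": [0,0,0.006],"delta_rot": [0,0,0],"fingers": 0}
    - {"linear": [0,0,0.006],"delta_rot": [0,0,0],"fingers": 100}
    - {"linear": [0,0,0.006],"delta_rot": [0,0,0],"fingers": 200}
    - {"linear": [0,0,0.006],"delta_rot": [0,0,0],"fingers": 255}
    - {"linear": [0,0,0.006],"delta_rot": [0,0,0],"fingers": 255}
    - {"linear": [0,0,0.006],"delta_rot": [0,0,0],"fingers": 255}
    - {"linear": [0,0,0.006],"delta_rot": [0,0,0],"fingers": 255}
    - {"linear": [0,0,0.006],"delta_rot": [0,0,0],"fingers": 255}

```text
time: 3.45
tool_pos: [0.5073, -0.2934, 0.0136]
tool_rot: [0.0, 0.477, 0.879, 0.0]
contact_force: [0.1, -0.1, -0.3]
gripper_width: 0.001
```

Request:
apply_moves:
  commands:
    - {"linear": [0,0,-0.02],"delta_rot": [0,0,0],"fingers": 255}
    - {"linear": [0,0,-0.06],"delta_rot": [0,0,0],"fingers": 255}
    - {"linear": [0,0,-0.1],"delta_rot": [0,0,0],"fingers": 255}
    - {"linear": [0,0,-0.14],"delta_rot": [0,0,0],"fingers": 255}
    - {"linear": [0,0,-0.14],"delta_rot": [0,0,0],"fingers": 255}
    - {"linear": [0,0,-0.14],"delta_rot": [0,0,0],"fingers": 255}
    - {"linear": [0,0,-0.14],"delta_rot": [0,0,0],"fingers": 255}
    - {"linear": [0,0,-0.14],"delta_rot": [0,0,0],"fingers": 255}

```text
time: 4.25
tool_pos: [0.5062, -0.2926, 0.1512]
tool_rot: [-0.002, 0.477, 0.879, 0.0]
contact_force: [0.3, 0.5, -0.0]
gripper_width: 0.0
```

```bash
python3 - <<'E'
from h import *
T=pose();print(T.round(4)); np.save('T3.npy',T); save('wrist','w3')
# spindle from scene+top initial
delta([.5325,.1597,.16],123)
E
```

```text
[[-0.5451  0.8384 -0.0031  0.5062]
 [ 0.8384  0.5451  0.0024 -0.2926]
 [ 0.0036 -0.0013 -1.      0.1512]
 [ 0.      0.      0.      1.    ]]
lin [ 0.365   0.2686 -0.0077] rot [-0.07 -0.19  0.03]
```

View pics/w3.png

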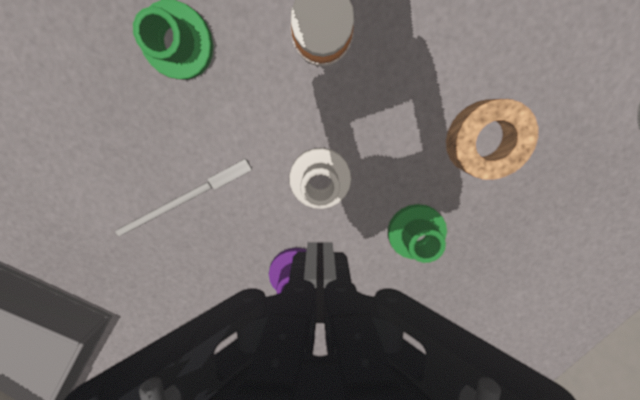

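The gripper shut on nothing (width 0). The collar is unmoved at (320,180), and the closed tips show at (320,245), so they closed beside it.

```bash
python3 - <<'E'
from h import *
T=np.load('T3.npy')
print(proj('wrist',[T[:3,3], T[:3,3]-.019*T[:3,2]],T))
print(onz('wrist',[[320,185]],.044,T))
save('scene','s3',(180,130,320,270),5)
E
```

```text
[[319.31184845 229.35750113]
 [319.27133498 242.73629488]]
[[ 0.50653218 -0.29233736  0.044     ]]
```

View pics/s3.png

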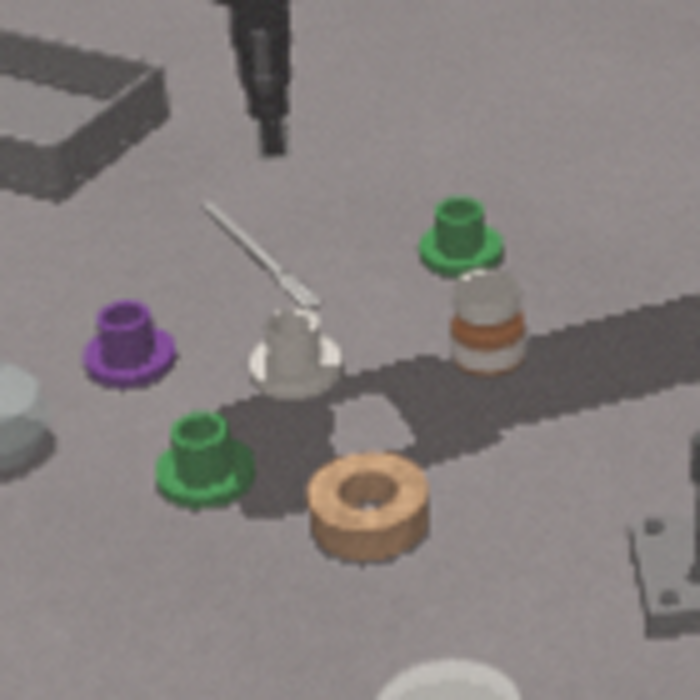

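```bash
python3 - <<'E'
from h import *
T=np.load('T3.npy')
print(state()['tool_pos'],state()['joint_pos'])
p=T[:3,3];print(proj('scene',[p,p+[0,0,.019],p+[0,0,.04]]))
s=state()
print(s['gripper_width'])
z=onz('scene',[[234.6,161]],.15);print(z, onz('scene',[[234.6,161]],.19))
save('top','t3',(380,150,540,270),5)
E
```

```text
[ 0.50643929 -0.29280881  0.151631  ] [-6.51408574e-01 -6.82431801e-03  1.75147979e+00  2.34923464e-05
  1.40004549e+00 -1.22785769e+00]
[[235.54283348 168.65975913]
 [235.0339502  163.94780394]
 [234.46272297 158.64739227]]
-0.002965591840864083
[[ 0.46128782 -0.32442761  0.15      ]] [[ 0.51777714 -0.28496949  0.19      ]]
```

View pics/t3.png

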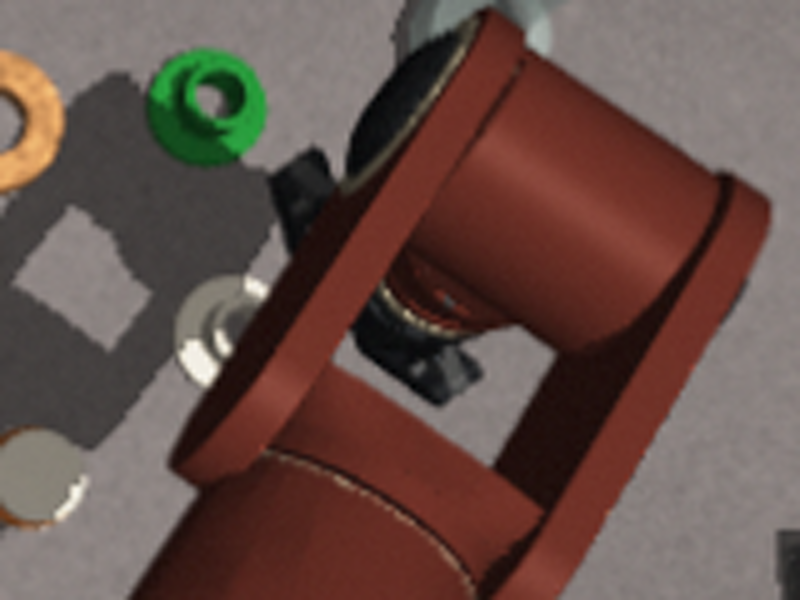

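```bash
python3 - <<'E'
from h import *
T=np.load('T3.npy')
P=tri(ray('wrist',[[320,243]],T),ray('scene',[[234.6,161]]))
print(P, T[:3,:3].T@(P-T[:3,3]), proj('scene',[P]),proj('wrist',[P],T))
im=eyes.grab_frame('wrist');cv2.imwrite('pics/w3c.png',cv2.resize(im[225:400,200:440],None,fx=3,fy=3,interpolation=2)[:,:,::-1])
E
```

```text
[ 0.50501761 -0.29105142  0.18033156] [ 0.00203195 -0.00019316 -0.0291331 ] [[235.32487854 161.33551023]] [[318.89877962 247.79117136]]
```

View pics/w3c.png

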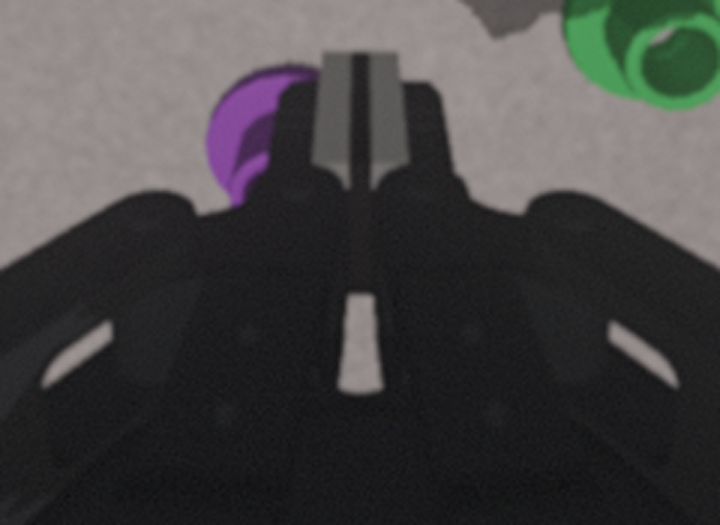

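Scene and wrist together put the closed fingertips about 30 mm behind the reported TCP, which explains the miss. I'll reopen, go back down and check the height in the scene view.

Request:
apply_moves:
  commands:
    - {"linear": [0,0,0],"delta_rot": [0,0,0],"fingers": 0}
    - {"linear": [0,0,0.03],"delta_rot": [0,0,0],"fingers": 0}
    - {"linear": [0,0,0.06],"delta_rot": [0,0,0],"fingers": 0}
    - {"linear": [0,0,0.09],"delta_rot": [0,0,0],"fingers": 0}
    - {"linear": [0,0,0.115],"delta_rot": [0,0,0],"fingers": 0}
    - {"linear": [0,0,0.135],"delta_rot": [0,0,0],"fingers": 0}
    - {"linear": [0,0,0.145],"delta_rot": [0,0,0],"fingers": 0}
    - {"linear": [0,0,0.145],"delta_rot": [0,0,0],"fingers": 0}

```text
time: 5.25
tool_pos: [0.5061, -0.2926, 0.0068]
tool_rot: [-0.002, 0.477, 0.879, 0.0]
contact_force: [-0.5, 0.9, 0.8]
gripper_width: 1.0
```

```bash
python3 - <<'E'
from h import *
T=pose();print(T.round(4)); save('wrist','w4'); save('scene','s4',(190,150,290,240),7)
E
```

```text
[[-0.5451  0.8384 -0.0027  0.5061]
 [ 0.8384  0.5451  0.0021 -0.2926]
 [ 0.0032 -0.0012 -1.      0.0068]
 [ 0.      0.      0.      1.    ]]
```

View pics/s4.png

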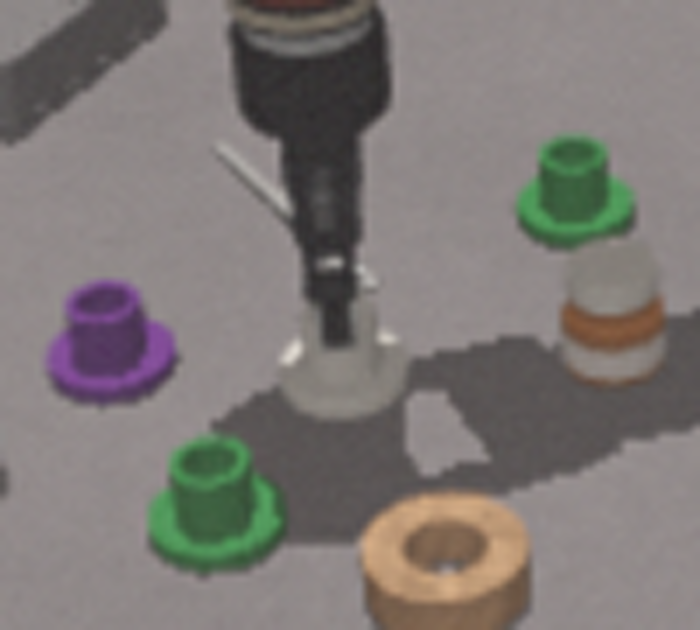

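View pics/w4.png

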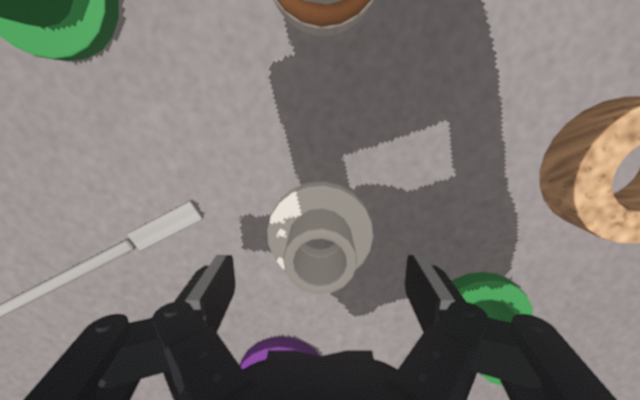

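The near open finger's tip is at (238.1,199) in the scene, and the collar sits centred between the jaws in the wrist view.

```bash
python3 - <<'E'
from h import *
for y in (.043,.05):
  q=np.array([.5061,-.2926])+y*np.array([.838,.545])
  for z in (.02,.03,.04,.05): print(y,z,proj('scene',[[*q,z]]))
E
```

```text
0.043 0.02 [[239.23911366 206.14636392]]
0.043 0.03 [[238.99259208 203.91549811]]
0.043 0.04 [[238.7441516  201.66519408]]
0.043 0.05 [[238.49377268 199.39522035]]
0.05 0.02 [[239.30095498 207.31814042]]
0.05 0.03 [[239.05359338 205.08341262]]
0.05 0.04 [[238.80429657 202.8291222 ]]
0.05 0.05 [[238.5530447  200.55503496]]
```

Request:
apply_moves:
  commands:
    - {"linear": [0,0,0.01],"delta_rot": [0,0,0],"fingers": 0}
    - {"linear": [0,0,0.02],"delta_rot": [0,0,0],"fingers": 0}
    - {"linear": [0,0,0.024],"delta_rot": [0,0,0],"fingers": 0}
    - {"linear": [0,0,0.024],"delta_rot": [0,0,0],"fingers": 255}
    - {"linear": [0,0,0.024],"delta_rot": [0,0,0],"fingers": 255}
    - {"linear": [0,0,0.024],"delta_rot": [0,0,0],"fingers": 255}
    - {"linear": [0,0,0.024],"delta_rot": [0,0,0],"fingers": 255}
    - {"linear": [0,0,0.024],"delta_rot": [0,0,0],"fingers": 255}

```text
time: 6.15
tool_pos: [0.5079, -0.2939, -0.0146]
tool_rot: [0.001, 0.477, 0.879, -0.0]
contact_force: [0.3, -0.3, 3.2]
gripper_width: 0.45
```

```bash
python3 - <<'E'
from h import *
T=pose();print(T.round(4)); save('wrist','w5'); save('scene','s5',(190,150,290,240),7)
E
```

```text
[[-5.452e-01  8.383e-01  1.400e-03  5.079e-01]
 [ 8.383e-01  5.452e-01 -1.000e-03 -2.939e-01]
 [-1.600e-03  6.000e-04 -1.000e+00 -1.460e-02]
 [ 0.000e+00  0.000e+00  0.000e+00  1.000e+00]]
```

View pics/s5.png

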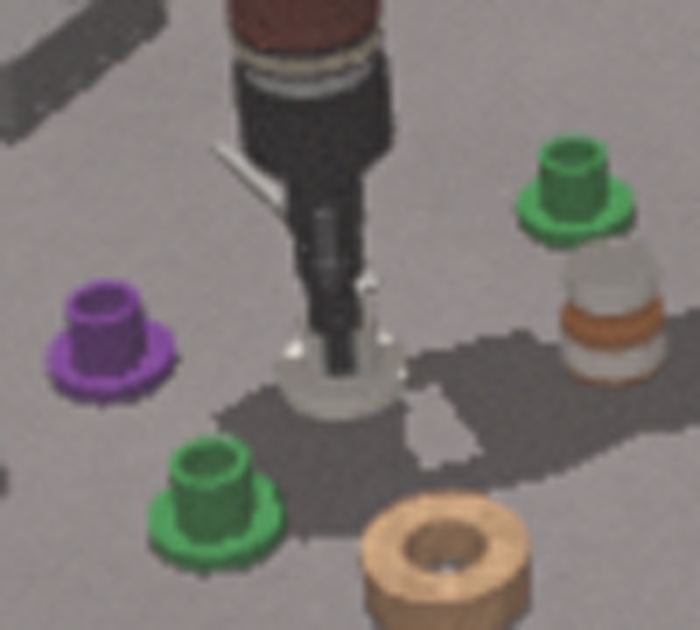

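View pics/w5.png

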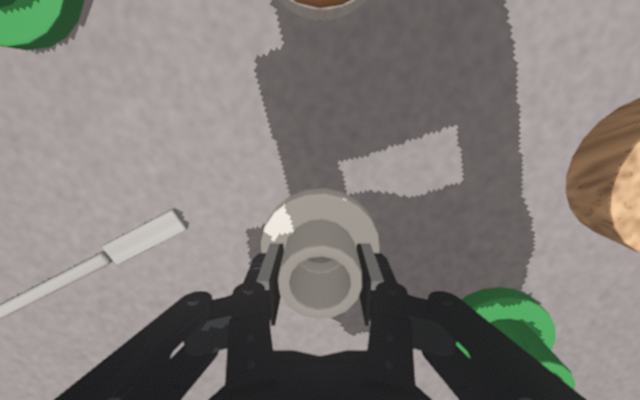

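The collar is gripped by its neck: the width is 0.45, about 38 mm, and the bore is centred at (320,282) in the wrist view. I'll lift it and move towards the stand.

Request:
apply_moves:
  commands:
    - {"linear": [0,0,-0.03],"delta_rot": [0,0,0],"fingers": 255}
    - {"linear": [0,0,-0.07],"delta_rot": [0,0,0],"fingers": 255}
    - {"linear": [0,0,-0.11],"delta_rot": [0,0,0],"fingers": 255}
    - {"linear": [0.03,0.03,-0.14],"delta_rot": [0,0,0],"fingers": 255}
    - {"linear": [0.06,0.055,-0.16],"delta_rot": [0,0,0],"fingers": 255}
    - {"linear": [0.095,0.085,-0.175],"delta_rot": [0,0,0],"fingers": 255}
    - {"linear": [0.13,0.117,-0.175],"delta_rot": [0,0,0],"fingers": 255}
    - {"linear": [0.163,0.147,-0.175],"delta_rot": [0,0,0],"fingers": 255}

```text
time: 7.05
tool_pos: [0.5417, -0.0747, 0.16]
tool_rot: [0.0, 0.477, 0.879, 0.0]
contact_force: [0.8, 0.2, -2.4]
gripper_width: 0.453
```

Request:
apply_moves:
  commands:
    - {"linear": [0.033,0.03,0],"delta_rot": [0,0,0],"fingers": 255}
    - {"linear": [0.066,0.06,0],"delta_rot": [0,0,0],"fingers": 255}
    - {"linear": [0.1,0.09,0],"delta_rot": [0,0,0],"fingers": 255}
    - {"linear": [0.12,0.11,0],"delta_rot": [0,0,0],"fingers": 255}
    - {"linear": [0.134,0.121,0],"delta_rot": [0,0,0],"fingers": 255}
    - {"linear": [0.134,0.121,0],"delta_rot": [0,0,0],"fingers": 255}
    - {"linear": [0.134,0.121,0],"delta_rot": [0,0,0],"fingers": 255}
    - {"linear": [0.134,0.121,0],"delta_rot": [0,0,0],"fingers": 255}

```text
time: 7.85
tool_pos: [0.5698, 0.1008, 0.1591]
tool_rot: [-0.0, 0.477, 0.879, -0.0]
contact_force: [0.8, 0.5, -0.8]
gripper_width: 0.45
```

```bash
python3 - <<'E'
from h import *
T=pose();print(T.round(4)); np.save('T6.npy',T);save('wrist','w6')
E
```

```text
[[-5.443e-01  8.389e-01 -7.000e-04  5.698e-01]
 [ 8.389e-01  5.443e-01 -4.000e-04  1.008e-01]
 [ 0.000e+00 -8.000e-04 -1.000e+00  1.591e-01]
 [ 0.000e+00  0.000e+00  0.000e+00  1.000e+00]]
```

View pics/w6.png

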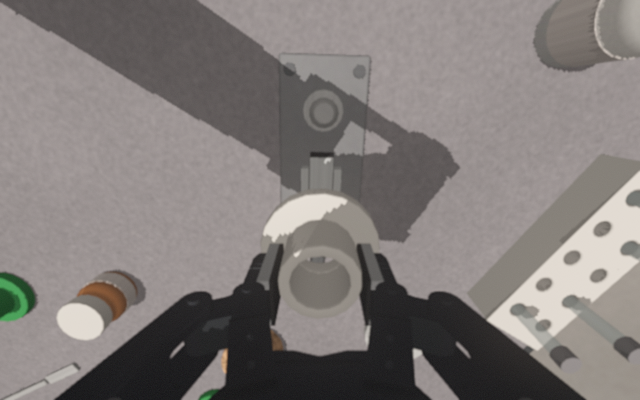

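Wrist view: the held collar's bore is at about (320,283), the spindle top at about (322,111), and the foot plate spans roughly cols 280–370 from row 55. I'll zoom in to measure both.

```bash
python3 - <<'E'
import cv2
im=cv2.imread('pics/w6.png')
cv2.imwrite('pics/w6a.png',cv2.resize(im[45:175,260:390],None,fx=4.5,fy=4.5,interpolation=2))
cv2.imwrite('pics/w6b.png',cv2.resize(im[180:330,250:390],None,fx=4,fy=4,interpolation=2))
E
```

View pics/w6a.png

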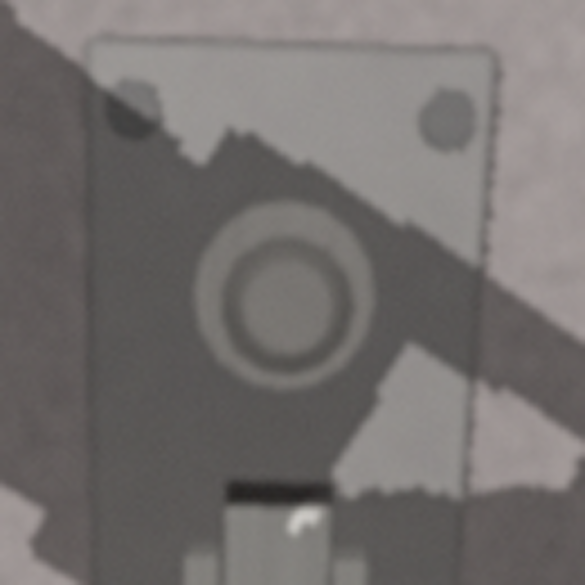

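View pics/w6b.png

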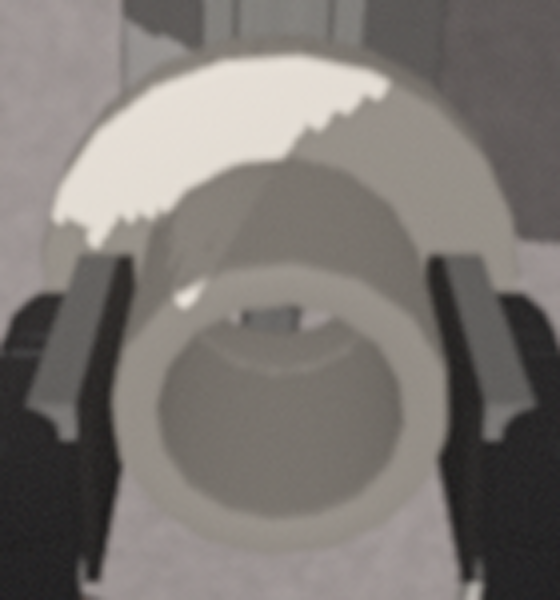

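In these crops the spindle top disc is centred at (324,113), the shoulder at (323.2,110.6) and the collar's top rim at (320.0,282.3).

```bash
python3 - <<'E'
from h import *
T=np.load('T6.npy')
a=onz('wrist',[[324,113]],.085,T);b=onz('wrist',[[323.2,110.6]],.026,T)
c=onz('wrist',[[320.05,282.3]],T[2,3]+.0586,T)
print(a,b,c)
for q in(a,b,c): print((T[:3,:3].T@(q[0]-T[:3,3])).round(4))
for r in (267/4+180,542/4+180): pass
t=onz('wrist',np.array([[278,263],[278,552],[113,405],[447,405]])/4+[250,180],T[2,3]+.0586,T)
print(np.linalg.norm(t[0]-t[1]),np.linalg.norm(t[2]-t[3]),'expected .040')
c2=cv2.imread('pics/top0.png')
print('wing?',)
E
```

```text
[[0.53488067 0.1611567  0.085     ]] [[0.53488675 0.16107556 0.026     ]] [[0.57022382 0.10090808 0.21774642]]
[0.0696 0.0037 0.0741]
[0.0696 0.0037 0.1331]
[-0.0001  0.0004 -0.0586]
0.038631212999580375 0.03844628964455284 expected .040
wing?
```

Request:
apply_moves:
  commands:
    - {"linear": [0.03,0.0015,0],"delta_rot": [0,0,0],"fingers": 255}
    - {"linear": [0.06,0.003,0],"delta_rot": [0,0,0],"fingers": 255}
    - {"linear": [0.0697,0.0033,0.015],"delta_rot": [0,0,0],"fingers": 255}
    - {"linear": [0.0697,0.0033,0.04],"delta_rot": [0,0,0],"fingers": 255}
    - {"linear": [0.0697,0.0033,0.06],"delta_rot": [0,0,0],"fingers": 255}
    - {"linear": [0.0697,0.0033,0.078],"delta_rot": [0,0,0],"fingers": 255}
    - {"linear": [0.0697,0.0033,0.078],"delta_rot": [0,0,0],"fingers": 255}
    - {"linear": [0.0697,0.0033,0.078],"delta_rot": [0,0,0],"fingers": 255}

```text
time: 8.7
tool_pos: [0.5346, 0.1611, 0.081]
tool_rot: [-0.0, 0.477, 0.879, -0.0]
contact_force: [0.8, 0.4, -0.7]
gripper_width: 0.451
```

```bash
python3 - <<'E'
from h import *
T=pose();print(T.round(4)); np.save('T7.npy',T);save('wrist','w7',(230,160,410,330),4);save('scene','s7',(300,190,400,265),7)
for z in (.086,.085): print((T[:3,:3].T@(np.array([.5349,.1611,z])-T[:3,3])).round(4), proj('wrist',[[.5349,.1611,z]],T))
E
```

```text
[[-5.443e-01  8.389e-01 -1.100e-03  5.346e-01]
 [ 8.389e-01  5.443e-01 -4.000e-04  1.611e-01]
 [ 2.000e-04 -1.100e-03 -1.000e+00  8.100e-02]
 [ 0.000e+00  0.000e+00  0.000e+00  1.000e+00]]
[-0.0002  0.0002 -0.005 ] [[319.62271004 232.85607564]]
[-0.0002  0.0002 -0.004 ] [[319.6248996  232.18809127]]
```

View pics/w7.png

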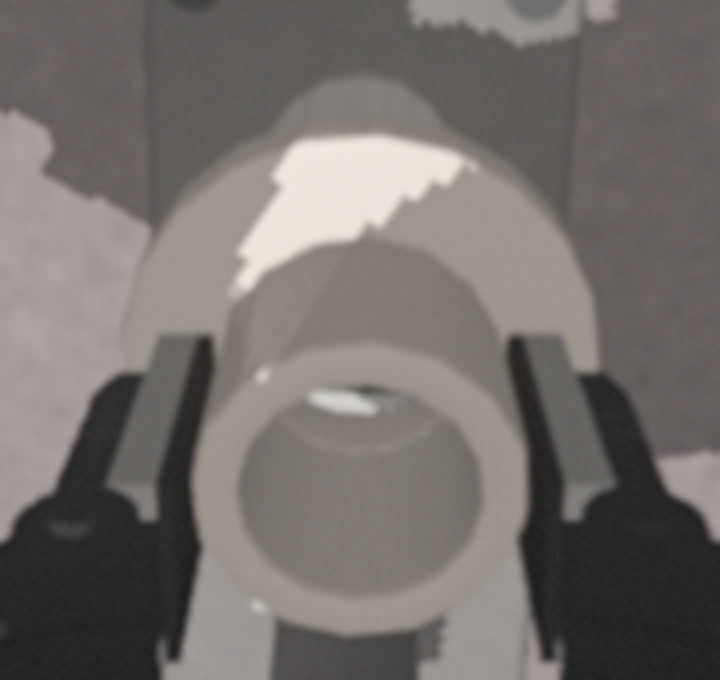

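View pics/s7.png

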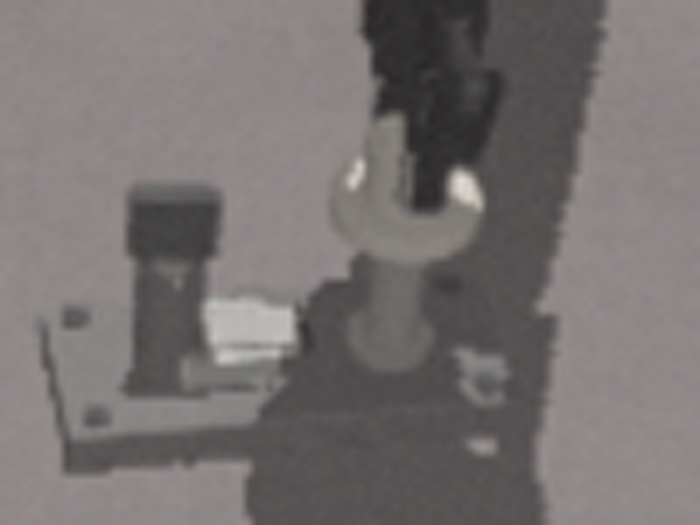

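The wrist view shows the collar lined up over the stand, its rim centred at (360,490) in the crop. In the scene the flange centre looks slightly right of the spindle, about (407,205) against (396,300). I'll check this against the calibration.

```bash
python3 - <<'E'
from h import *
f=lambda P:((proj('scene',P)-[300,190])*7).round(1).tolist()
a=np.linspace(0,2*np.pi,60)
def ext(z,r,c=(.5349,.1611)):
    p=np.array(f(np.c_[c[0]+r*np.cos(a),c[1]+r*np.sin(a),0*a+z])); return p.min(0),p.max(0)
print('shoulder',ext(.026,.02)); print('spindle z.06',ext(.06,.0125))
for z in (.0956,.1076,.09): print('flange',z,ext(z,.034))
print('wingtop',f([[.5349+.105*.53,.1611-.105*.848,.12]]))
E
```

```text
shoulder (array([340.9, 298.9]), array([427.4, 356.5]))
spindle z.06 (array([363.5, 253.8]), array([418.5, 289.5]))
flange 0.0956 (array([322.4, 163.9]), array([474.6, 260.1]))
flange 0.1076 (array([324.5, 143.2]), array([477.6, 239.1]))
flange 0.09 (array([321.4, 173.5]), array([473.2, 269.9]))
wingtop [[170.5, 187.8]]
```

The scene offset matches the calibration bias to within 1 mm, so I'll lower it and watch the force.

Request:
apply_moves:
  commands:
    - {"linear": [0,0,0.006],"delta_rot": [0,0,0],"fingers": 255}
    - {"linear": [0,0,0.012],"delta_rot": [0,0,0],"fingers": 255}
    - {"linear": [0,0,0.016],"delta_rot": [0,0,0],"fingers": 255}
    - {"linear": [0,0,0.02],"delta_rot": [0,0,0],"fingers": 255}
    - {"linear": [0,0,0.024],"delta_rot": [0,0,0],"fingers": 255}
    - {"linear": [0,0,0.028],"delta_rot": [0,0,0],"fingers": 255}
    - {"linear": [0,0,0.028],"delta_rot": [0,0,0],"fingers": 255}
    - {"linear": [0,0,0.028],"delta_rot": [0,0,0],"fingers": 255}

```text
time: 9.6
tool_pos: [0.5348, 0.1619, 0.0534]
tool_rot: [-0.0, 0.477, 0.879, -0.0]
contact_force: [0.3, 0.2, -0.9]
gripper_width: 0.451
```

```bash
python3 - <<'E'
from h import *
s=state();T=pose(s);print(T.round(4),s['contact_force'],s['ft_torque']);save('wrist','w8',(230,160,410,330),4);save('scene','s8',(300,190,400,265),7)
E
```

```text
[[-5.451e-01  8.384e-01 -2.000e-04  5.348e-01]
 [ 8.384e-01  5.451e-01 -0.000e+00  1.619e-01]
 [ 1.000e-04 -2.000e-04 -1.000e+00  5.340e-02]
 [ 0.000e+00  0.000e+00  0.000e+00  1.000e+00]] [ 0.28223941  0.17637162 -0.94490122] [ 0.02020674  0.02094669 -0.03067366]
```

View pics/w8.png

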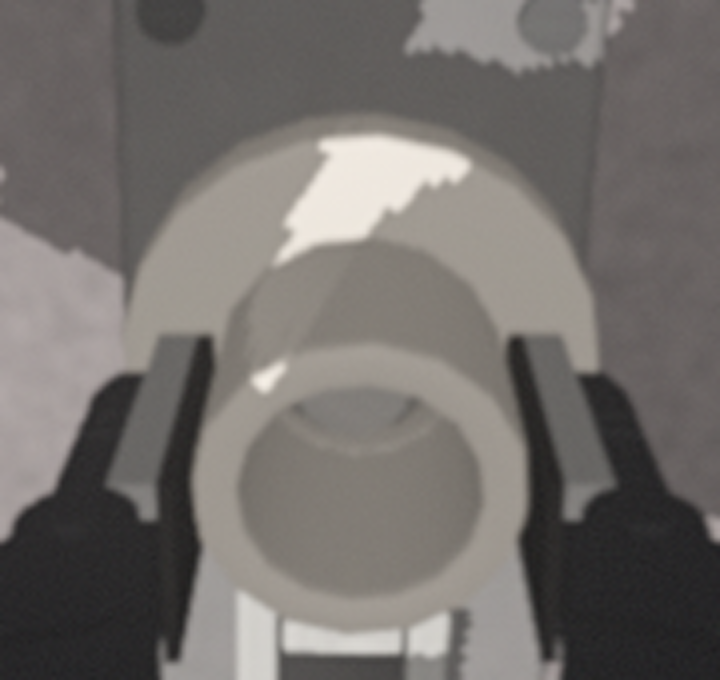

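No contact force yet, and the spindle tip shows inside the bore at about (360,405) in the crop. Lowering further.

Request:
apply_moves:
  commands:
    - {"linear": [0,0,0.006],"delta_rot": [0,0,0],"fingers": 255}
    - {"linear": [0,0,0.012],"delta_rot": [0,0,0],"fingers": 255}
    - {"linear": [0,0,0.018],"delta_rot": [0,0,0],"fingers": 255}
    - {"linear": [0,0,0.024],"delta_rot": [0,0,0],"fingers": 255}
    - {"linear": [0,0,0.03],"delta_rot": [0,0,0],"fingers": 255}
    - {"linear": [0,0,0.035],"delta_rot": [0,0,0],"fingers": 255}
    - {"linear": [0,0,0.037],"delta_rot": [0,0,0],"fingers": 255}
    - {"linear": [0,0,0.037],"delta_rot": [0,0,0],"fingers": 255}

```text
time: 10.5
tool_pos: [0.5345, 0.1619, 0.0161]
tool_rot: [-0.0, 0.477, 0.879, -0.0]
contact_force: [0.4, -0.8, -0.7]
gripper_width: 0.453
```

Request:
apply_moves:
  commands:
    - {"linear": [0,0,0.001],"delta_rot": [0,0,0],"fingers": 255}
    - {"linear": [0,0,0.002],"delta_rot": [0,0,0],"fingers": 255}
    - {"linear": [0,0,0.003],"delta_rot": [0,0,0],"fingers": 255}
    - {"linear": [0,0,0.004],"delta_rot": [0,0,0],"fingers": 255}
    - {"linear": [0,0,0.005],"delta_rot": [0,0,0],"fingers": 255}
    - {"linear": [0,0,0.006],"delta_rot": [0,0,0],"fingers": 255}
    - {"linear": [0,0,0.006],"delta_rot": [0,0,0],"fingers": 255}
    - {"linear": [0,0,0.006],"delta_rot": [0,0,0],"fingers": 255}

```text
time: 11.3
tool_pos: [0.5349, 0.162, 0.0113]
tool_rot: [-0.0, 0.477, 0.879, -0.0]
contact_force: [-3.1, 0.1, 5.4]
gripper_width: 0.449
```

```bash
python3 - <<'E'
from h import *
s=state();T=pose(s);print(T.round(4),s['contact_force'],s['ft_torque']);save('scene','s9',(300,190,400,265),7)
E
```

```text
[[-5.452e-01  8.383e-01 -2.000e-04  5.349e-01]
 [ 8.383e-01  5.452e-01 -1.000e-04  1.620e-01]
 [ 0.000e+00 -2.000e-04 -1.000e+00  1.130e-02]
 [ 0.000e+00  0.000e+00  0.000e+00  1.000e+00]] [-3.09163816  0.08671834  5.40054832] [-0.12954091  0.58077876 -0.07087809]
```

View pics/s9.png

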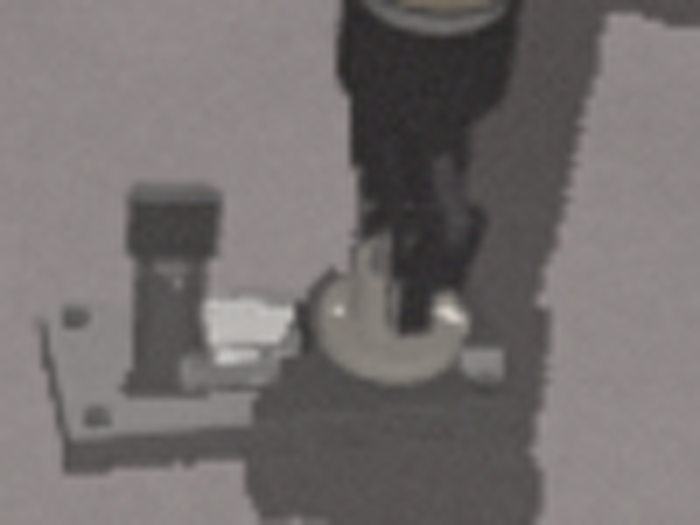

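Contact came on at TCP z 0.0113, where I predicted the seat would be. I'll press 1 mm more, then release and rise.

Request:
apply_moves:
  commands:
    - {"linear": [0,0,0.001],"delta_rot": [0,0,0],"fingers": 255}
    - {"linear": [0,0,0.001],"delta_rot": [0,0,0],"fingers": 255}
    - {"linear": [0,0,0.001],"delta_rot": [0,0,0],"fingers": 0}
    - {"linear": [0,0,0],"delta_rot": [0,0,0],"fingers": 0}
    - {"linear": [0,0,0],"delta_rot": [0,0,0],"fingers": 0}
    - {"linear": [0,0,0],"delta_rot": [0,0,0],"fingers": 0}
    - {"linear": [0,0,0],"delta_rot": [0,0,0],"fingers": 0}
    - {"linear": [0,0,-0.02],"delta_rot": [0,0,0],"fingers": 0}

```text
time: 12.15
tool_pos: [0.532, 0.1614, 0.0275]
tool_rot: [-0.003, 0.477, 0.879, -0.002]
contact_force: [-0.2, -0.1, -0.2]
gripper_width: 0.998
```

Request:
apply_moves:
  commands:
    - {"linear": [0,0,-0.03],"delta_rot": [0,0,0],"fingers": 0}
    - {"linear": [0,0,-0.06],"delta_rot": [0,0,0],"fingers": 0}
    - {"linear": [0,0,-0.1],"delta_rot": [0,0,0],"fingers": 0}
    - {"linear": [0,0,-0.13],"delta_rot": [0,0,0],"fingers": 0}
    - {"linear": [0,0,-0.13],"delta_rot": [0,0,0],"fingers": 0}
    - {"linear": [0,0,-0.13],"delta_rot": [0,0,0],"fingers": 0}
    - {"linear": [0,0,-0.13],"delta_rot": [0,0,0],"fingers": 0}
    - {"linear": [0,0,-0.13],"delta_rot": [0,0,0],"fingers": 0}

```text
time: 12.95
tool_pos: [0.5336, 0.1617, 0.1583]
tool_rot: [-0.001, 0.477, 0.879, -0.001]
contact_force: [-0.4, -0.3, 0.3]
gripper_width: 1.002
```

```bash
python3 - <<'E'
from h import *
s=state();T=pose(s);np.save('T10.npy',T);print(T.round(4));save('scene','s10',(290,190,390,265),7);save('wrist','w10')
E
```

```text
[[-5.451e-01  8.384e-01 -3.600e-03  5.336e-01]
 [ 8.384e-01  5.451e-01 -6.000e-04  1.617e-01]
 [ 1.500e-03 -3.400e-03 -1.000e+00  1.583e-01]
 [ 0.000e+00  0.000e+00  0.000e+00  1.000e+00]]
```

View pics/s10.png

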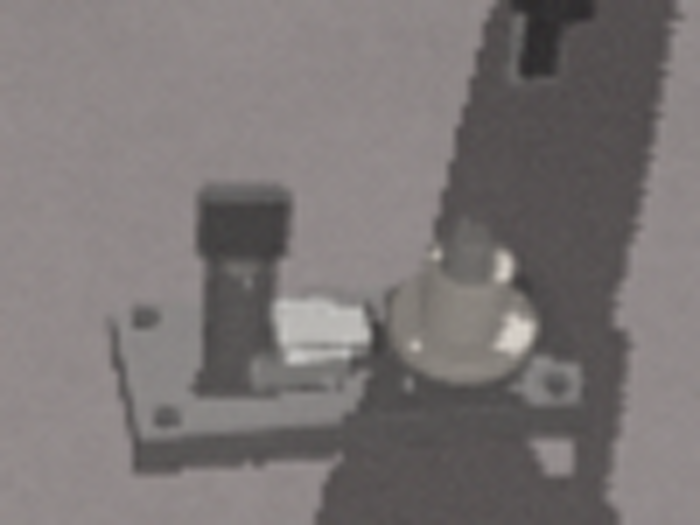

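View pics/w10.png

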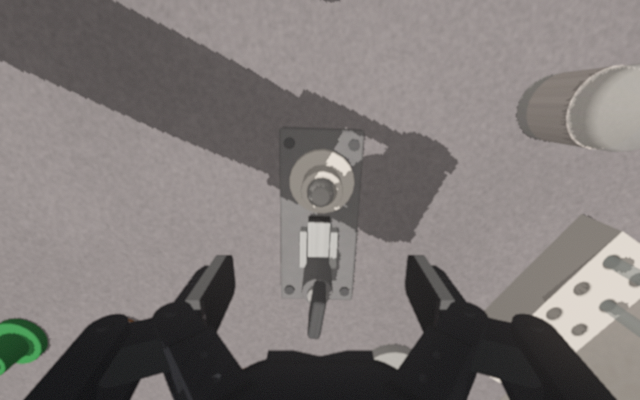

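The collar is on the spindle with the tip protruding as expected, at (470,235) in the scene crop and (321,190) in the wrist view. The wing appears near (316,310) in the wrist view. I'll back off along tool x to see it from above.

Request:
apply_moves:
  commands:
    - {"linear": [-0.03,0,0],"delta_rot": [0,0,0],"fingers": 0}
    - {"linear": [-0.07,0,0],"delta_rot": [0,0,0],"fingers": 0}
    - {"linear": [-0.11,0,0],"delta_rot": [0,0,0],"fingers": 0}
    - {"linear": [-0.14,0,0],"delta_rot": [0,0,0],"fingers": 0}
    - {"linear": [-0.16,0,0],"delta_rot": [0,0,0],"fingers": 0}
    - {"linear": [-0.16,0,0],"delta_rot": [0,0,0],"fingers": 0}
    - {"linear": [-0.16,0,0],"delta_rot": [0,0,0],"fingers": 0}
    - {"linear": [-0.16,0,0],"delta_rot": [0,0,0],"fingers": 0}

```text
time: 13.85
tool_pos: [0.6214, 0.0289, 0.1602]
tool_rot: [-0.0, 0.476, 0.879, 0.0]
contact_force: [-0.5, 0.5, -0.8]
gripper_width: 0.999
```

```bash
python3 - <<'E'
from h import *
s=state();T=pose(s);np.save('T11.npy',T);print(T.round(4));save('wrist','w11',(220,0,420,250),2.4)
im=cv2.imread('pics/w11.png')
E
```

```text
[[-5.461e-01  8.377e-01 -8.000e-04  6.214e-01]
 [ 8.377e-01  5.461e-01  5.000e-04  2.890e-02]
 [ 8.000e-04 -4.000e-04 -1.000e+00  1.602e-01]
 [ 0.000e+00  0.000e+00  0.000e+00  1.000e+00]]
```

View pics/w11.png

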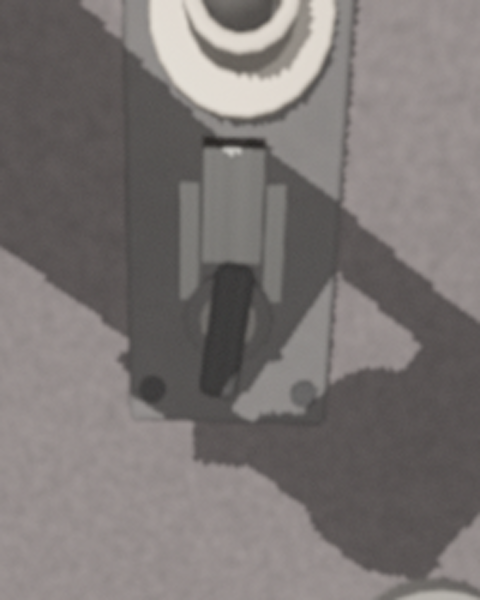

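The wing's top face runs from about (236,265) to (216,393) in the crop, close to the tool x direction. I'll enlarge it.

```bash
python3 - <<'E'
from h import *
s=state();T=pose(s);np.save('T11.npy',T)
im=save('wrist','w11b',(285,95,345,175),7.4)
g=cv2.cvtColor(im,cv2.COLOR_RGB2GRAY)
m=(g<62).astype(np.uint8);m[:107]=0;m[170:]=0;m[:,:295]=0;m[:,335:]=0
for c in cv2.findContours(m,0,1)[0]:
    if cv2.contourArea(c)>60:
        r=cv2.minAreaRect(c);print(cv2.contourArea(c),r)
        b=onz('wrist',cv2.boxPoints(r),.12,T);print(b.round(4).tolist(),b.mean(0)); print([np.linalg.norm(b[i]-b[i-1]).round(4) for i in range(4)])
E
```

```text
695.0 ((314.2446594238281, 137.35415649414062), (16.38033103942871, 54.707740783691406), 7.352379322052002)
[[0.5918, 0.0516, 0.12], [0.5755, 0.0868, 0.12], [0.5858, 0.0919, 0.12], [0.6028, 0.0569, 0.12]] [0.58896686 0.07179708 0.12      ]
[np.float64(0.0121), np.float64(0.0389), np.float64(0.0115), np.float64(0.039)]
```

View pics/w11b.png

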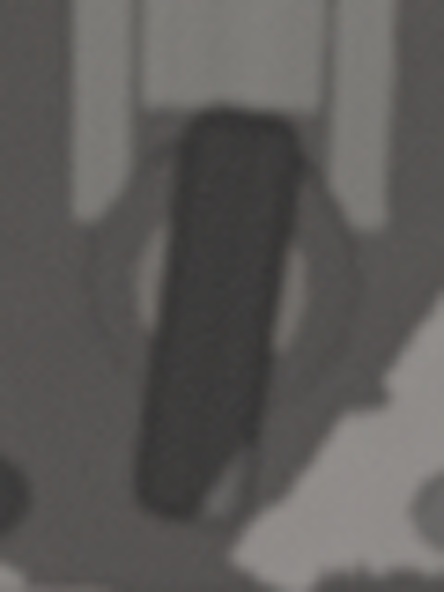

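Request:
apply_moves:
  commands:
    - {"linear": [0.02,-0.001,0],"delta_rot": [0,0,2],"fingers": 0}
    - {"linear": [0.04,-0.003,0],"delta_rot": [0,0,5],"fingers": 0}
    - {"linear": [0.0536,-0.0037,0],"delta_rot": [0,0,7.7],"fingers": 0}
    - {"linear": [0.0536,-0.0037,0.02],"delta_rot": [0,0,7.7],"fingers": 0}
    - {"linear": [0.0536,-0.0037,0.04],"delta_rot": [0,0,7.7],"fingers": 0}
    - {"linear": [0.0536,-0.0037,0.05],"delta_rot": [0,0,7.7],"fingers": 0}
    - {"linear": [0.0536,-0.0037,0.05],"delta_rot": [0,0,7.7],"fingers": 0}
    - {"linear": [0.0536,-0.0037,0.05],"delta_rot": [0,0,7.7],"fingers": 0}

```text
time: 14.75
tool_pos: [0.5899, 0.0709, 0.1111]
tool_rot: [0.0, 0.535, 0.845, 0.0]
contact_force: [-0.4, -0.3, -0.1]
gripper_width: 1.001
```

```bash
python3 - <<'E'
from h import *
s=state();T=pose(s);np.save('T12.npy',T);print(T.round(4))
im=save('wrist','w12');save('scene','s12',(290,150,390,240),7)
delta([.589,.0718,.058],115.4)
E
```

```text
[[-4.282e-01  9.037e-01  5.000e-04  5.899e-01]
 [ 9.037e-01  4.282e-01  0.000e+00  7.090e-02]
 [-2.000e-04  5.000e-04 -1.000e+00  1.111e-01]
 [ 0.000e+00  0.000e+00  0.000e+00  1.000e+00]]
lin [ 0.0017 -0.0011  0.0539] rot [ 0.11  0.05 -0.07]
```

View pics/w12.png

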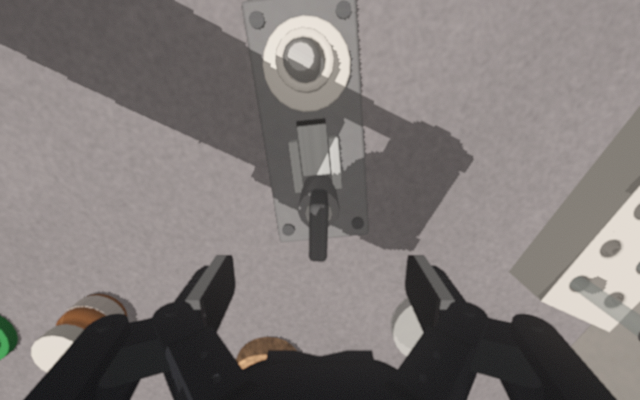

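View pics/s12.png

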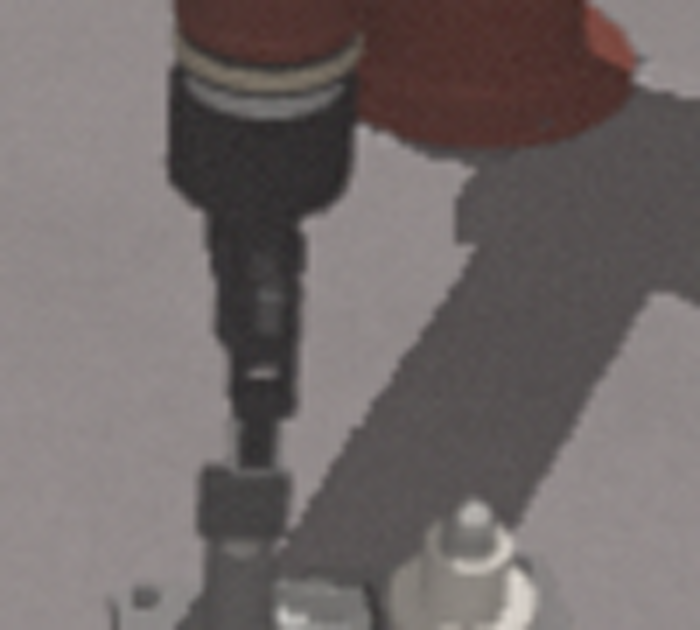

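The wing lines up with the tool axis, at col 318 between fingers centred on 320. Descending and closing.

Request:
apply_moves:
  commands:
    - {"linear": [0.0017,-0.001,0.02],"delta_rot": [0,0,0],"fingers": 0}
    - {"linear": [0.0017,-0.001,0.038],"delta_rot": [0,0,0],"fingers": 0}
    - {"linear": [0.0017,-0.001,0.048],"delta_rot": [0,0,0],"fingers": 0}
    - {"linear": [0.0017,-0.001,0.053],"delta_rot": [0,0,0],"fingers": 0}
    - {"linear": [0.0017,-0.001,0.053],"delta_rot": [0,0,0],"fingers": 100}
    - {"linear": [0.0017,-0.001,0.053],"delta_rot": [0,0,0],"fingers": 180}
    - {"linear": [0.0017,-0.001,0.053],"delta_rot": [0,0,0],"fingers": 255}
    - {"linear": [0.0017,-0.001,0.053],"delta_rot": [0,0,0],"fingers": 255}

```text
time: 15.65
tool_pos: [0.5887, 0.0718, 0.0584]
tool_rot: [0.001, 0.535, 0.845, 0.0]
contact_force: [0.0, -0.5, -0.0]
gripper_width: 0.329
```

Request:
apply_moves:
  commands:
    - {"linear": [0,0,0],"delta_rot": [0,0,0],"fingers": 255}
    - {"linear": [0,0,0],"delta_rot": [0,0,0],"fingers": 255}
    - {"linear": [0,0,0],"delta_rot": [0,0,0],"fingers": 255}
    - {"linear": [0,0,0],"delta_rot": [0,0,0],"fingers": 255}
    - {"linear": [0,0,0],"delta_rot": [0,0,0],"fingers": 255}
    - {"linear": [0,0,0],"delta_rot": [0,0,0],"fingers": 255}
    - {"linear": [0,0,0],"delta_rot": [0,0,0],"fingers": 255}
    - {"linear": [0,0,0],"delta_rot": [0,0,0],"fingers": 255}

```text
time: 16.45
tool_pos: [0.5885, 0.0718, 0.0582]
tool_rot: [0.0, 0.535, 0.845, 0.0]
contact_force: [-0.9, 0.2, 5.4]
gripper_width: 0.131
```

```bash
python3 - <<'E'
from h import *
s=state();T=pose(s);print(T.round(4),s['contact_force'],s['ft_torque'],s['gripper_width'],s['joint_pos'])
im=save('wrist','w13',(200,150,440,330),3);save('scene','s13',(290,150,390,240),7)
E
```

```text
[[-4.279e-01  9.038e-01  7.000e-04  5.885e-01]
 [ 9.038e-01  4.279e-01 -1.000e-04  7.180e-02]
 [-4.000e-04  6.000e-04 -1.000e+00  5.820e-02]
 [ 0.000e+00  0.000e+00  0.000e+00  1.000e+00]] [-0.91453797  0.17402459  5.38643586] [-0.05379668  0.40396408  0.05313514] 0.13140718260031234 [-4.06958650e-03  1.02022221e-01  1.80387362e+00 -8.37008281e-05
  1.23496599e+00 -4.46223146e-01]
```

View pics/w13.png

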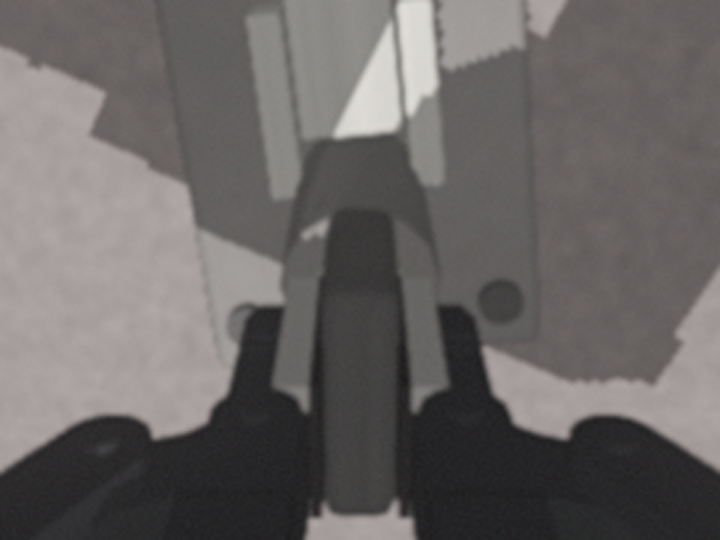

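View pics/s13.png

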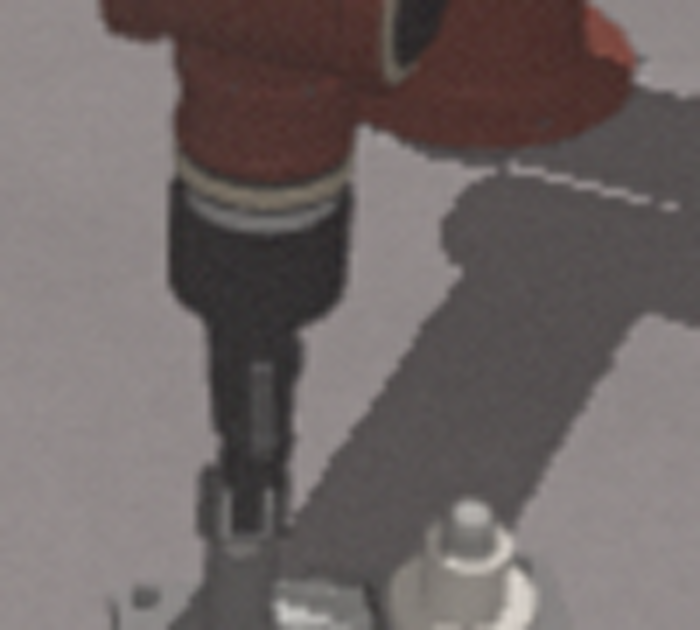

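The paddle is gripped firmly: width 0.131, about 11 mm, between pads at cols 300–420 in the crop. Now I'll turn clockwise, which is +z in the tool frame.

Request:
apply_moves:
  commands:
    - {"linear": [0,0,0],"delta_rot": [0,0,6],"fingers": 255}
    - {"linear": [0,0,0],"delta_rot": [0,0,12],"fingers": 255}
    - {"linear": [0,0,0],"delta_rot": [0,0,18],"fingers": 255}
    - {"linear": [0,0,0],"delta_rot": [0,0,24],"fingers": 255}
    - {"linear": [0,0,0],"delta_rot": [0,0,30],"fingers": 255}
    - {"linear": [0,0,0],"delta_rot": [0,0,36],"fingers": 255}
    - {"linear": [0,0,0],"delta_rot": [0,0,42],"fingers": 255}
    - {"linear": [0,0,0],"delta_rot": [0,0,47],"fingers": 255}

```text
time: 17.35
tool_pos: [0.5884, 0.0718, 0.0582]
tool_rot: [0.0, 0.828, 0.56, 0.0]
contact_force: [-2.3, -1.2, 5.0]
gripper_width: 0.127
```

```bash
cat >> h.py <<'E'
def rep():
    s=state();T=pose(s);print('t',round(s['time'],2),'yaw',round(float(np.degrees(np.arctan2(T[1,0],T[0,0]))),2),'p',T[:3,3].round(4),'F',s['contact_force'].round(2),'M',s['ft_torque'].round(3),'w',round(s['gripper_width'],3),'q6',round(s['joint_pos'][5],3),'tau6',round(s['joint_efforts'][5],3)); return T
E
python3 - <<'E'
from h import *
rep(); save('wrist','w14',(200,0,440,330),1.8)
E
```

```text
t 17.35 yaw 68.12 p [0.5884 0.0718 0.0582] F [-2.32 -1.16  4.98] M [-0.086  0.324  0.063] w 0.127 q6 0.378 tau6 -0.587
```

View pics/w14.png

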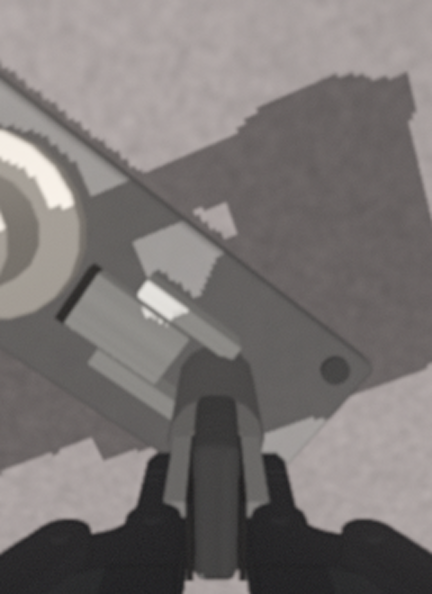

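The paddle turned with the jaws and Mz (0.06) is friction only. The shoe's end at (80,290) in the crop is still clear of the flange, so I'll carry on slower.

Request:
apply_moves:
  commands:
    - {"linear": [0,0,0],"delta_rot": [0,0,3],"fingers": 255}
    - {"linear": [0,0,0],"delta_rot": [0,0,6],"fingers": 255}
    - {"linear": [0,0,0],"delta_rot": [0,0,9],"fingers": 255}
    - {"linear": [0,0,0],"delta_rot": [0,0,12],"fingers": 255}
    - {"linear": [0,0,0],"delta_rot": [0,0,15],"fingers": 255}
    - {"linear": [0,0,0],"delta_rot": [0,0,18],"fingers": 255}
    - {"linear": [0,0,0],"delta_rot": [0,0,20],"fingers": 255}
    - {"linear": [0,0,0],"delta_rot": [0,0,20],"fingers": 255}

```text
time: 18.2
tool_pos: [0.5884, 0.0718, 0.0582]
tool_rot: [0.0, 0.913, 0.409, 0.0]
contact_force: [-2.4, -0.3, 5.4]
gripper_width: 0.13
```

```bash
python3 - <<'E'
from h import *
rep(); save('wrist','w15',(180,0,440,330),1.8)
E
```

```text
t 18.2 yaw 48.29 p [0.5884 0.0718 0.0582] F [-2.36 -0.29  5.37] M [ 0.001  0.375 -0.022] w 0.13 q6 0.724 tau6 0.07
```

View pics/w15.png

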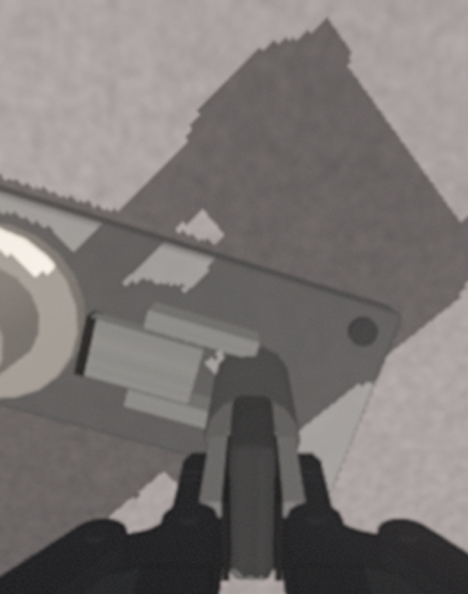

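The shoe end at (85,345) is now close to the flange edge at (80,320), and the moment is still low. Continuing.

Request:
apply_moves:
  commands:
    - {"linear": [0,0,0],"delta_rot": [0,0,2],"fingers": 255}
    - {"linear": [0,0,0],"delta_rot": [0,0,4],"fingers": 255}
    - {"linear": [0,0,0],"delta_rot": [0,0,6],"fingers": 255}
    - {"linear": [0,0,0],"delta_rot": [0,0,8],"fingers": 255}
    - {"linear": [0,0,0],"delta_rot": [0,0,10],"fingers": 255}
    - {"linear": [0,0,0],"delta_rot": [0,0,12],"fingers": 255}
    - {"linear": [0,0,0],"delta_rot": [0,0,14],"fingers": 255}
    - {"linear": [0,0,0],"delta_rot": [0,0,14],"fingers": 255}

```text
time: 19.05
tool_pos: [0.5884, 0.0718, 0.0582]
tool_rot: [0.0, 0.956, 0.295, 0.0]
contact_force: [-2.9, 0.2, 5.4]
gripper_width: 0.128
```

```bash
python3 - <<'E'
from h import *
rep()
E
```

```text
t 19.05 yaw 34.29 p [0.5884 0.0718 0.0582] F [-2.89  0.2   5.43] M [-0.042  0.342 -0.036] w 0.128 q6 0.968 tau6 0.067
```

Request:
apply_moves:
  commands:
    - {"linear": [0,0,0],"delta_rot": [0,0,1.5],"fingers": 255}
    - {"linear": [0,0,0],"delta_rot": [0,0,3],"fingers": 255}
    - {"linear": [0,0,0],"delta_rot": [0,0,4.5],"fingers": 255}
    - {"linear": [0,0,0],"delta_rot": [0,0,6],"fingers": 255}
    - {"linear": [0,0,0],"delta_rot": [0,0,7.5],"fingers": 255}
    - {"linear": [0,0,0],"delta_rot": [0,0,9],"fingers": 255}
    - {"linear": [0,0,0],"delta_rot": [0,0,10],"fingers": 255}
    - {"linear": [0,0,0],"delta_rot": [0,0,10],"fingers": 255}

```text
time: 19.85
tool_pos: [0.5888, 0.072, 0.0583]
tool_rot: [0.0, 0.977, 0.212, 0.001]
contact_force: [-0.2, -0.2, 5.8]
gripper_width: 0.127
```

```bash
python3 - <<'E'
from h import *
rep(); save('wrist','w16',(150,0,440,330),1.8)
E
```

```text
t 19.85 yaw 24.48 p [0.5888 0.072  0.0583] F [-0.22 -0.2   5.77] M [ 0.109 -0.034  1.172] w 0.127 q6 1.14 tau6 1.236
```

View pics/w16.png

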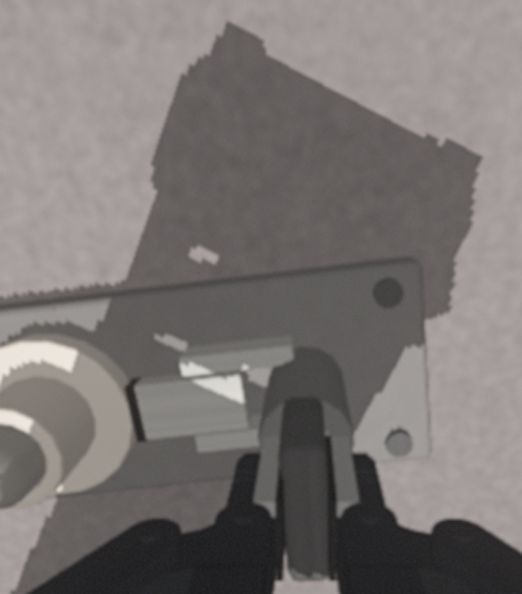

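Mz jumped to 1.17 N m at yaw 24.5°, so the screw is at its stop. The paddle still sits between the pads at (305,490) in the crop, with a slight wedge gap on the right. I'll unload a little to find the true seat angle.

Request:
apply_moves:
  commands:
    - {"linear": [0,0,0],"delta_rot": [0,0,-0.5],"fingers": 255}
    - {"linear": [0,0,0],"delta_rot": [0,0,-1],"fingers": 255}
    - {"linear": [0,0,0],"delta_rot": [0,0,-1.5],"fingers": 255}
    - {"linear": [0,0,0],"delta_rot": [0,0,-1.5],"fingers": 255}
    - {"linear": [0,0,0],"delta_rot": [0,0,-1.5],"fingers": 255}
    - {"linear": [0,0,0],"delta_rot": [0,0,-1.5],"fingers": 255}
    - {"linear": [0,0,0],"delta_rot": [0,0,-1.5],"fingers": 255}
    - {"linear": [0,0,0],"delta_rot": [0,0,-1.5],"fingers": 255}

```text
time: 20.7
tool_pos: [0.5888, 0.072, 0.0582]
tool_rot: [0.0, 0.975, 0.224, 0.001]
contact_force: [-0.9, 1.0, 5.2]
gripper_width: 0.131
```

```bash
python3 - <<'E'
from h import *
rep(); save('wrist','w17',(260,200,380,330),4.5)
E
```

```text
t 20.7 yaw 25.87 p [0.5888 0.072  0.0582] F [-0.9   1.    5.25] M [ 0.14  -0.051  0.662] w 0.131 q6 1.115 tau6 0.664
```

View pics/w17.png

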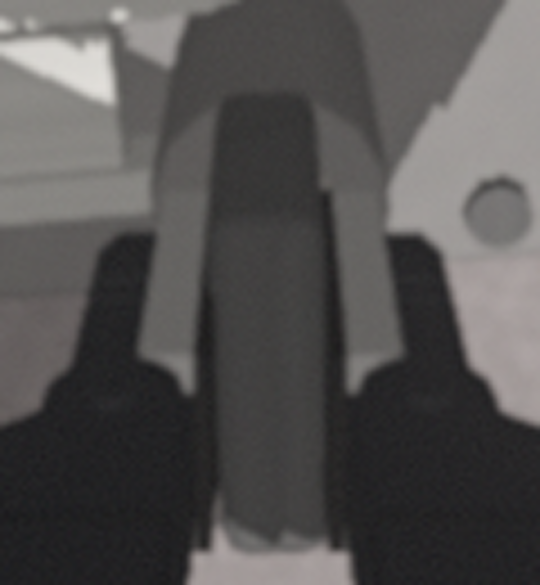

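The torque falls about 0.36 N m per degree, which puts the unstressed seat at yaw ≈ 27.6°. A quarter turn back is yaw ≈ 117.6°, so -92° from the commanded 25.8°.

Request:
apply_moves:
  commands:
    - {"linear": [0,0,0],"delta_rot": [0,0,-4],"fingers": 255}
    - {"linear": [0,0,0],"delta_rot": [0,0,-10],"fingers": 255}
    - {"linear": [0,0,0],"delta_rot": [0,0,-16],"fingers": 255}
    - {"linear": [0,0,0],"delta_rot": [0,0,-22],"fingers": 255}
    - {"linear": [0,0,0],"delta_rot": [0,0,-28],"fingers": 255}
    - {"linear": [0,0,0],"delta_rot": [0,0,-34],"fingers": 255}
    - {"linear": [0,0,0],"delta_rot": [0,0,-40],"fingers": 255}
    - {"linear": [0,0,0],"delta_rot": [0,0,-46],"fingers": 255}

```text
time: 21.55
tool_pos: [0.5885, 0.072, 0.0582]
tool_rot: [-0.0, 0.809, 0.588, 0.001]
contact_force: [-1.2, 0.3, 5.6]
gripper_width: 0.127
```

Request:
apply_moves:
  commands:
    - {"linear": [0,0,0],"delta_rot": [0,0,-6],"fingers": 255}
    - {"linear": [0,0,0],"delta_rot": [0,0,-13],"fingers": 255}
    - {"linear": [0,0,0],"delta_rot": [0,0,-20],"fingers": 255}
    - {"linear": [0,0,0],"delta_rot": [0,0,-27],"fingers": 255}
    - {"linear": [0,0,0],"delta_rot": [0,0,-34],"fingers": 255}
    - {"linear": [0,0,0],"delta_rot": [0,0,-40],"fingers": 255}
    - {"linear": [0,0,0],"delta_rot": [0,0,-44],"fingers": 255}
    - {"linear": [0,0,0],"delta_rot": [0,0,-46],"fingers": 255}

```text
time: 22.35
tool_pos: [0.5883, 0.0721, 0.0582]
tool_rot: [-0.0, 0.516, 0.856, 0.0]
contact_force: [-2.3, 0.3, 6.9]
gripper_width: 0.123
```

Request:
apply_moves:
  commands:
    - {"linear": [0,0,0],"delta_rot": [0,0,0],"fingers": 255}
    - {"linear": [0,0,0],"delta_rot": [0,0,0],"fingers": 255}
    - {"linear": [0,0,0],"delta_rot": [0,0,0],"fingers": 255}
    - {"linear": [0,0,0],"delta_rot": [0,0,0],"fingers": 255}
    - {"linear": [0,0,0],"delta_rot": [0,0,0],"fingers": 255}
    - {"linear": [0,0,0],"delta_rot": [0,0,0],"fingers": 255}
    - {"linear": [0,0,0],"delta_rot": [0,0,0],"fingers": 255}
    - {"linear": [0,0,0],"delta_rot": [0,0,0],"fingers": 255}

```text
time: 23.15
tool_pos: [0.5883, 0.072, 0.0582]
tool_rot: [-0.0, 0.517, 0.856, 0.0]
contact_force: [-0.8, 1.3, 6.4]
gripper_width: 0.13
```

```bash
python3 - <<'E'
from h import *
rep(); save('wrist','w18'); save('scene','s18'); save('scene','s18c',(290,150,390,265),5)
E
```

```text
t 23.15 yaw 117.75 p [0.5883 0.072  0.0582] F [-0.82  1.26  6.38] M [0.123 0.325 0.063] w 0.13 q6 -0.489 tau6 0.049
```

View pics/w18.png

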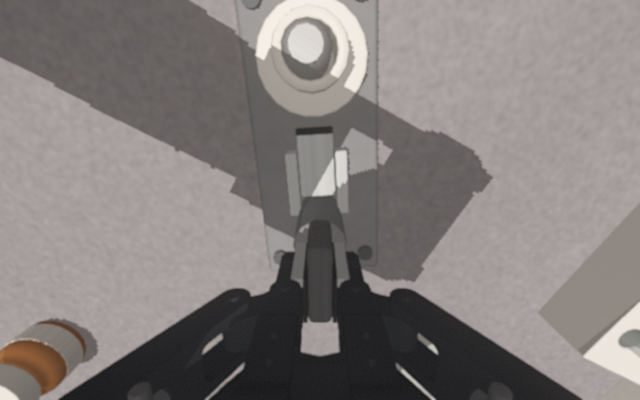

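View pics/s18.png

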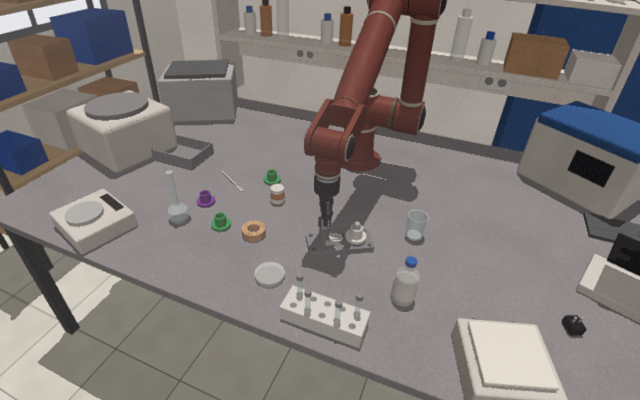

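View pics/s18c.png

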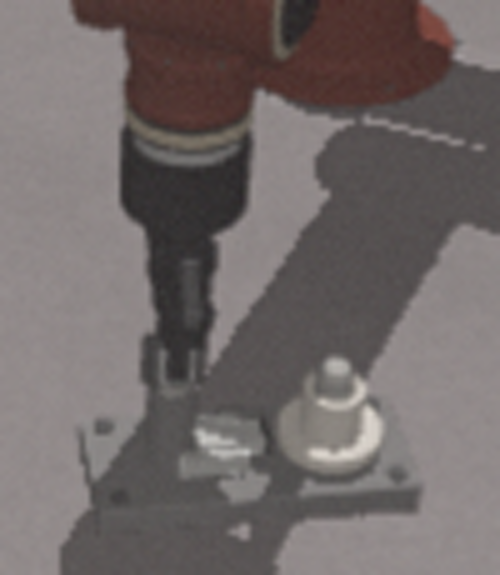

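The paddle is flush in the jaws at (319,270) and the shoe has moved back. The collar sits level on the spindle at (335,440) in the scene crop, and the bystanders are where they were. One numeric check on the collar's height, then I'll hand in.

```bash
python3 - <<'E'
from h import *
im=cv2.imread('pics/s18.png');a=np.linspace(0,2*np.pi,90)
def ext(z,r):
    p=proj('scene',np.c_[.5349+r*np.cos(a),.1611+r*np.sin(a),0*a+z]);p=(p-[290,150])*5;return p.min(0).round(),p.max(0).round()
print('spindle top disc',ext(.086,.008))
for b in (.026,.03,.036): print(b,'flange low',ext(b,.034)[1],'rim top',ext(b+.044,.02))
E
```

```text
spindle top disc (array([320., 354.]), array([346., 371.]))
0.026 flange low [377. 470.] rim top (array([299., 362.]), array([362., 403.]))
0.03 flange low [378. 465.] rim top (array([300., 357.]), array([363., 398.]))
0.036 flange low [379. 458.] rim top (array([301., 350.]), array([364., 390.]))
```

```bash
python3 - <<'E'
from h import *
from plant import job_done
rep(); print(job_done())
E
```

```text
t 23.3 yaw 117.75 p [0.5883 0.0721 0.0582] F [-2.71  0.6   6.47] M [0.152 0.292 0.021] w 0.128 q6 -0.489 tau6 0.049
the job is handed in; nothing more can be done
None
```

The collar is seated on the spindle and released, and the thumbscrew was turned to its stop, backed off a quarter turn and is still gripped. I handed the job in at about 23 s of the 51 s allowed.

**Collar:** It went on flange down with almost no resistance. Contact (about 5 N) came at the height I had predicted for the shoulder. After release, the scene picture matches an underside height of 26 mm better than 30 or 36 mm.

**Thumbscrew:** I turned it clockwise until the moment about the screw axis jumped to about 1.2 N m, from about 0.05 while turning. Easing back put the unloaded stop at a tool yaw of about 27.6°. I backed off to a measured 117.75°, so the quarter turn should be good to a degree or two. The last reading shows the wing still held (about 11 mm opening) and a moment of about 0.02 N m.

**What disagreed:**
- **Fingertips:** They are really about 30 mm (shut) to 45 mm (open) behind the reported TCP. My first grasp therefore closed on nothing above the collar, without moving it. I measured the offset from two views and allowed for it after that.
- **Vertical force:** The wrist shows a steady 5 to 6.5 N while gripping the wing. I did not track down the cause.

The other objects look unmoved in the last scene picture.

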